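# Blow the grit off wiper adapter clips

## Task

Blow the grit off the wiper adapter clips lying on the mat: with the nozzle bar swung fully up, lay every clip flat in the blow-off tray, lengthwise, one to a bay and released; then swing the bar fully down over them, turn the air valve fully open for at least two seconds, and turn it fully closed again. Only then swing the bar fully up and move all the clips into the open clear bin, leaving the valve closed, the bar up, and the funnel, nut driver and ice scraper where they are. Never let the air on while the bar is not down.

Things in the scene. Friction and masses are not known exactly. Their poses are not given: they have to be found in the camera images.
- stand: Blow-off stand, fixed: grey plate 220 x 300 x 8 mm (x -95..125, y -115..185) with a three-bay tray, nozzle bar hinged behind it (bracket 93 mm tall) and a brass valve at +y. Copper pipe, top 45 mm high, runs from the valve to y +200, then +x to an 80 mm tall filter at (140, 200). Origin: on the ledge under the tray centre; x away from the robot, y left, z up.
- bay0 (a point): Centre of the floor of the tray bay in the -y side (8 mm above the ledge, axes as the stand's). A bay is 96 mm long in x and 38 mm wide in y, pitch 62 mm; flat dividers 24 mm wide rise 7 mm above this floor, end rims 10 mm. A clip lies in it lengthwise along x.
- bay1 (a point): Centre of the floor of the tray bay in the middle place (8 mm above the ledge, axes as the stand's). A bay is 96 mm long in x and 38 mm wide in y, pitch 62 mm; flat dividers 24 mm wide rise 7 mm above this floor, end rims 10 mm. A clip lies in it lengthwise along x.
- bay2 (a point): Centre of the floor of the tray bay in the +y side (8 mm above the ledge, axes as the stand's). A bay is 96 mm long in x and 38 mm wide in y, pitch 62 mm; flat dividers 24 mm wide rise 7 mm above this floor, end rims 10 mm. A clip lies in it lengthwise along x.
- bar_hinge (a point): Pivot of the nozzle bar: at x +100, y 0, z 75 mm of the stand, axes as the stand's. The bar swings in the stand's x-z plane about y.
- bar_tab (a point): Centre of the black grip tab at the bar's free end, 170 mm from the pivot. Tab 45 mm long along the bar, 14 wide (stand's y), 18 thick; arm behind it 12 wide. A cross tube 150 mm long (y), 18 thick, with nozzles reaching 20 mm below the bar's axis, sits 100 mm from the pivot. Axes turn with the bar: -x points from pivot to tab.
- bar (a joint): Nozzle bar angle, rad: 0 = fully down (level over the tray, pointing to the robot, tab 75 mm above the ledge), 1.6 = fully up (just past vertical, tab 245 mm up). Stops at both ends; friction (2 to 3 N at the tab) holds it where it is left. Starts anywhere between.
- valve_hinge (a point): Vertical turning axis of the valve handle, at x 0, y +135, z 75 mm of the stand (z = mid-height of the handle), axes as the stand's.
- valve_grip (a point): Grip point of the valve handle, 70 mm from its axis, mid-height (75 mm above the ledge). The black handle sleeve is 65 mm long (35 to 100 mm from the axis), 14 mm wide, 20 mm tall, horizontal. Site axes turn with the handle: its -x points from axis to handle end.
- valve (a joint): Valve handle angle, rad: 0 = closed (handle points to the stand's -x, across the pipe), 1.57 = fully open (points to the stand's +y, along the pipe); opens clockwise seen from above. Stops at both ends; friction (about 4 N at the grip) holds it where it is left. Starts closed within 0.06.
- clip0: Grey plastic wiper adapter clip (one of up to three alike; may be absent), a channel 74 x 24 x 23 mm, 25 to 50 g, lying on the mat at the start. Origin: centre of its underside; x along its length, z up through its open side. Base 7 mm thick; side walls over x -31..+19 mm; 24 mm across anywhere near the middle, so it can be gripped there across y from above.
- clip0_mid (a point): Middle of that clip, 11 mm above its underside, same axes.
- clip1: Grey plastic wiper adapter clip (one of up to three alike; may be absent), a channel 74 x 24 x 23 mm, 25 to 50 g, lying on the mat at the start. Origin: centre of its underside; x along its length, z up through its open side. Base 7 mm thick; side walls over x -31..+19 mm; 24 mm across anywhere near the middle, so it can be gripped there across y from above.
- clip1_mid (a point): Middle of that clip, 11 mm above its underside, same axes.
- clip2: Grey plastic wiper adapter clip (one of up to three alike; may be absent), a channel 74 x 24 x 23 mm, 25 to 50 g, lying on the mat at the start. Origin: centre of its underside; x along its length, z up through its open side. Base 7 mm thick; side walls over x -31..+19 mm; 24 mm across anywhere near the middle, so it can be gripped there across y from above.
- clip2_mid (a point): Middle of that clip, 11 mm above its underside, same axes.
- mat: Thin black rubber mat 270 x 140 x 3 mm, fixed flat on the ledge on one side of the stand (left or right). Origin: centre of its underside, x along its length.
- bin: Open clear plastic bin with a white rim, 200 (x) x 180 (y) x 65 mm tall, walls and floor 4 mm, fixed on the ledge on the other side of the stand from the mat. Origin: centre of its underside. It starts empty.
- funnel: Bystander: grey plastic funnel standing mouth down, 124 mm wide, 120 mm tall, beyond the stand. Origin: centre of its underside. Leave it alone.
- nut_driver: Bystander: steel nut driver with a black handle, 215 mm long, 28 mm thick, lying between robot and stand. Origin: near its middle, on the ledge; x along it. Leave it alone.
- scraper: Bystander: rigid ice scraper, 220 mm long, 100 mm wide blade, lying beyond the stand. Origin on the ledge where handle meets blade; x towards the blade. Leave it alone.
Mind the look-alikes: they are no part of the job. Leave any yellow look-alike of the clip1 alone. Leave any blue look-alike of the clip0 alone.

How it is judged:
By the outcome, as a careful person would: the job done as asked, in the order asked, and still so for the second after the job is handed in, with the robot touching nothing.
Of clip0, clip1, clip2 only 2 to 3 are there at a start; the rules pass over those that are not, and their reading is None.
At some moment in a run one of clip0, clip1, clip2 may be knocked a few centimetres aside while the robot is not near it.
Once in a run the grip may slacken for a moment while it holds something.
It also fails if it takes over 210 s, if anything falls off the work surface, if the arm or the gripper's body presses on something with over 40 N, if the wrist force passes 120 N, or if a joint passes its speed limit or range.

## Robot

A 6-joint arm with a two-finger parallel gripper is mounted at the origin on the work surface. World frame = base frame: x ahead of the robot, y to its left, z up, the work surface at z = 0. Lengths are in mm, angles in rad, forces in N, time in s.
With the tool pointing down it reaches from about 350 to 975 mm from the base axis. Payload 7.1 kg.
Tool frame: the origin (TCP) lies midway between the tips of the shut fingers; the grasp point (between the pads) lies 19 mm behind it; z points along the fingers, y is the line along which they close (so a half turn about z gives the same grasp; the last joint's range is limited). The gripper opens to 88 mm and grips with 3 to 60 N. Pads are 20 mm wide; open, the fingers measure 115 mm over their backs; the gripper's body (75 mm by 178 mm) begins 61 mm behind the grasp point.
Start: joints at [-1.308, 0.423, 1.63, -0, 1.089, -0.019], TCP at [173.821, -600.326, 222.675] pointing down, gripper open.
Joint ranges: [-3, 3], [-0.9, 2.11], [0.09, 2.58], [-1.31, 4.45], [0.11, 2.69], [-2.54, 2.54]. Speed limits (rad/s): [2.39, 2.39, 3.01, 3.14, 3.14, 3.14].

## Interface

Orientations are given as a rotation vector (axis times angle).
In Python, from workcell import ctrl gives the robot as it stands. The module is installed in compiled form; this text tells all that it offers.
- The arm moves only by the tool apply_moves, never from a script. Its argument "targets" is a list of rows, each a list of 3 entries, a list of its own where there are three numbers: the opening, from -1 (shut) to 1 (fully open), then the shift along the tool's x, y, z normalised to -1 to 1, where 1 is 5 cm, then the turn, a rotation vector about the tool's x, y, z normalised to -1 to 1, where 1 is 90 degrees. In form: [[jaw, [x, y, z], [wx, wy, wz]], ...]. A call has 1 to 8 rows; each row shifts and turns the commanded pose from where the row before left it, along the tool's axes as they then stand; what a row does not reach is not made up. A row lasts 1/8 s, in which the tool goes at most 62.5 mm and 10.7 degrees, less where a joint would pass 70% of its speed; a pose out of reach is approached as far as the arm can. A call with a number of a shift or a turn outside -1 to 1 is refused whole. A call with a gripper value outside its range is refused whole. The fingers move at their own pace and stop on an object; the grip force is fixed at half the most. Time passes only in rows, so rows that do not move let the fingers close. It gives the time, the measured TCP pose, the force, the opening and the grip force at its end, in the units of the state.
- ctrl.get_obs(): the state, without advancing time (a new reading comes with each control period).
- ctrl.get_image(name): name is "scene" or "top" or "wrist"; returns a dict with "pixels" (480x640x3 uint8, blue, green, red), "camera_matrix" (3x3 intrinsics, pixels), "view" (4x4, takes a point from world to camera coordinates); the wrist camera has in their place "hand_eye" (4x4, takes a point from camera to tool coordinates, whose origin is the TCP and whose axes are the flange's). Camera axes: x right, y down, z forward; pixel columns grow to the right and rows downward; lengths in mm; the calibration is good to about 2 mm. The wrist camera is an equidistant fisheye: a pixel r from the principal point sees the ray r / f radians off the axis. A picture is of the moment at which its call begins: read the wrist's pose just before it. There is no depth.
- ctrl.close_job(): hands the job in; it is judged then, once.
Trained networks look in the newest picture that a camera, given by its name, has taken for a name from the list of things; names that differ only in an ending like _2 or _b are one class to them, and where a whole thing is asked for, a point or a joint stands for the part that bears it (a point fixed in the world has none). Each returns a list of dicts, best first, with "score" (0 to 1); they miss things now and then, are a little off and sometimes report something else, mostly with a low value. They report only what shows in the picture. A call takes as long as a camera call. They do not tell look-alikes from the thing itself.
- ctrl.masks_of(label, camera): "region" (480x640 bool, what is visible of it) and "bbox" ([left, top, right, bottom] in pixels, round what is visible of it).
- ctrl.pinpoint(label, camera): "xy" ([column, row] in pixels: a listed point, or the origin of a listed thing).
The state is a dict: "t": time; "qpos": joint angles; "qvel": joint speeds; "joint_torque": joint torques, N m; "ee_pos": TCP position; "orientation": TCP orientation; "ft_force": force on the tool from outside, world axes, zero at the start; "moment": the same for the moment, N m; "width": finger opening in mm; "grasp_force": force on a finger pad.
Only numpy, scipy, OpenCV 4.12 (cv2) and the standard library are available. Lean on these libraries where they do the work, as an engineer would, in place of code of your own. Each camera call takes 0.05 s, during which the arm holds its last target. There are 200 camera calls.

## Working session

There is one attempt and no reset: what is moved stays moved. The work goes in short steps, Python scripts to look and compute and a tool call to move; the robot and the scene stay as the last step left them, time stands still between calls to the robot, and variables do not carry over. Pictures are saved under pics/ and viewed, at most 15 in all, crops included, and the job is handed in when it is done.

Besides the shell and the picture viewer there is one more tool, called after "Request:" as name(argument=value, ...), one argument or row to a line, values as JSON. apply_moves: Moves the arm, as the interface text tells. Scaled input: -1 to 1 covers 5 cm each way for a shift and 90 degrees each way for a turn. Its arguments: {"type":"object","properties":{"targets":{"type":"array"}},"required":["targets"]}

```bash
mkdir -p pics; ls; cat > h.py <<'E'
import numpy as np, cv2
from scipy.spatial.transform import Rotation as R
from workcell import ctrl
def ray(im,uv):
    K=im["camera_matrix"];V=np.array(im["view"]);d=np.linalg.inv(K)@np.array([uv[0],uv[1],1.])
    return -V[:3,:3].T@V[:3,3], V[:3,:3].T@d
def onz(im,uv,z):
    o,d=ray(im,uv); return o+d*(z-o[2])/d[2]
def proj(im,p):
    V=np.array(im["view"]);c=V[:3,:3]@np.array(p,float)+V[:3,3];u=np.array(im["camera_matrix"])@c;return u[:2]/u[2]
E
python3 - <<'E'
from h import *
o=ctrl.get_obs();print({k:np.round(v,3) for k,v in o.items()})
for n in("top","scene"):
    im=ctrl.get_image(n);cv2.imwrite(f"pics/{n}0.png",im["pixels"])
    print(n,np.round(ray(im,(320,240)),2))
    for l,z in(("stand",0),("bay0",8),("bay1",8),("bay2",8),("bar_tab",150),("bar_hinge",75),("valve_hinge",75),("valve_grip",75),("clip0",3),("clip0_mid",14),("mat",0),("bin",0),("funnel",0),("nut_driver",0),("scraper",0)):
        for r in ctrl.pinpoint(l,n)[:5]:
            print(l,round(r["score"],2),np.round(r["xy"]),np.round(onz(im,r["xy"],z)))
E
```

```text
pics
{'t': np.float64(0.0), 'qpos': array([-1.308,  0.424,  1.631, -0.   ,  1.089, -0.019]), 'qvel': array([-0.   ,  0.002, -0.   , -0.001, -0.002,  0.001]), 'joint_torque': array([-0.0000e+00, -5.4462e+01, -2.7367e+01,  6.4000e-02,  2.3000e-02,
       -0.0000e+00]), 'ee_pos': array([ 173.678, -599.814,  221.927]), 'orientation': array([-3.109, -0.441,  0.   ]), 'ft_force': array([ 0.214,  0.409, -0.047]), 'moment': array([-0.004,  0.031, -0.001]), 'grasp_force': np.float64(0.0), 'width': np.float64(87.68)}
top [[ 3.57250e+02  6.53500e+01  1.02755e+03]
 [ 2.00000e-01  0.00000e+00 -9.80000e-01]]
stand 0.59 [370. 232.] [580. -53.   0.]
stand 0.59 [353. 145.] [801. -19.   0.]
bay0 0.72 [347. 231.] [582.   1.   8.]
bay0 0.63 [374. 232.] [579. -63.   8.]
bay0 0.57 [398. 231.] [ 580. -118.    8.]
bay1 0.72 [347. 231.] [582.   1.   8.]
bay1 0.63 [374. 232.] [579. -63.   8.]
bay1 0.57 [398. 231.] [ 580. -118.    8.]
bay2 0.72 [347. 231.] [582.   1.   8.]
bay2 0.63 [374. 232.] [579. -63.   8.]
bay2 0.57 [398. 231.] [ 580. -118.    8.]
bar_tab 0.79 [382. 222.] [567. -62. 150.]
bar_hinge 0.68 [
[... 1638 characters left out ...]
 [520. -14. 150.]
bar_hinge 0.71 [293. 296.] [ 634. -130.   75.]
bar_hinge 0.6 [331. 291.] [692. -72.  75.]
valve_hinge 0.8 [331. 239.] [584.  81.  75.]
valve_grip 0.71 [306. 228.] [509.  81.  75.]
clip0 0.75 [294. 188.] [297. 302.   3.]
clip0 0.64 [330. 197.] [412. 322.   3.]
clip0_mid 0.72 [386. 320.] [803. -25.  14.]
clip0_mid 0.61 [334. 197.] [429. 318.  14.]
clip0_mid 0.57 [291. 188.] [300. 286.  14.]
clip0_mid 0.26 [360. 202.] [504. 337.  14.]
mat 0.78 [362. 205.] [506. 343.   0.]
mat 0.17 [357. 206.] [495. 334.   0.]
bin 0.81 [178. 365.] [ 519. -365.    0.]
funnel 0.88 [273. 395.] [ 724. -312.    0.]
funnel 0.49 [330. 196.] [406. 331.   0.]
nut_driver 0.62 [236. 255.] [369. -26.   0.]
```

```bash
python3 - <<'E'
import cv2
a=cv2.imread("pics/top0.png");b=cv2.imread("pics/scene0.png")
cv2.imwrite("pics/top0c.png",cv2.resize(a[110:400,100:560],(800,504),interpolation=cv2.INTER_CUBIC))
cv2.imwrite("pics/sc0c.png",cv2.resize(b[140:460,120:480],(675,600),interpolation=cv2.INTER_CUBIC))
E
```

```text
(no output)
```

View pics/top0c.png

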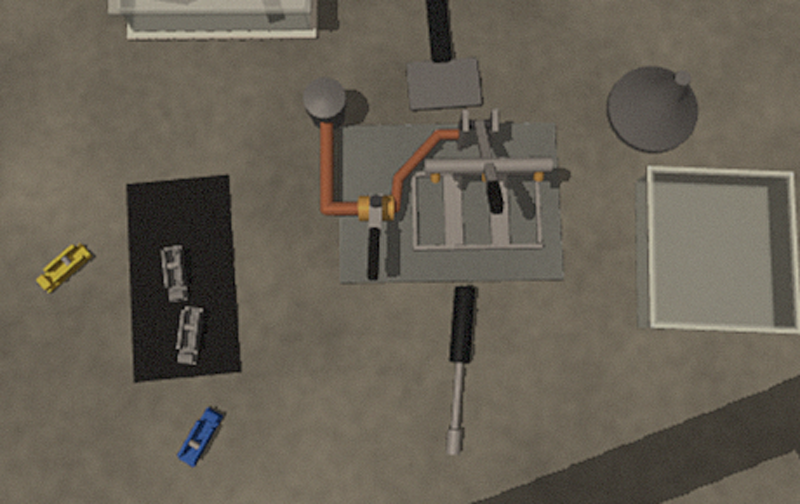

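View pics/sc0c.png

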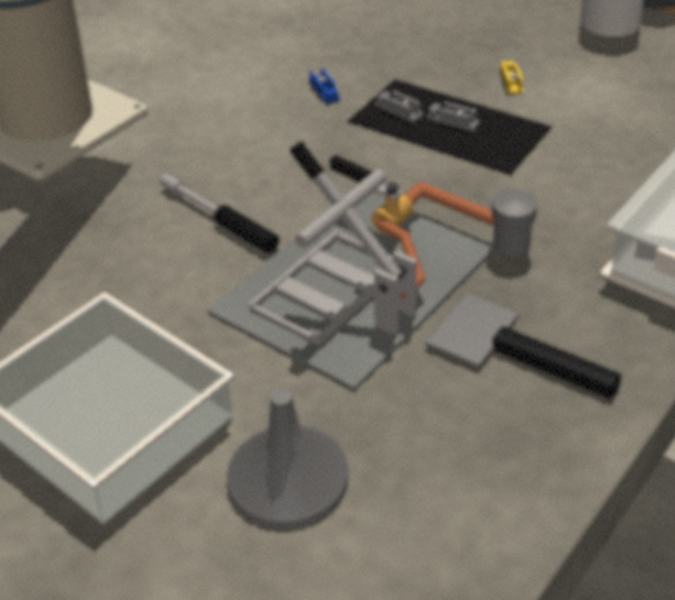

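The top view shows two grey clips on the mat at about (201,267) and (209,303). The yellow look-alike is at (137,264) and the blue one at (214,361). The bar is part-way up, the valve is closed, and the bin is on the -y side.

```bash
cat >> h.py <<'E'
from scipy.optimize import least_squares
def tri(obs):
    A=[];b=[]
    for im,uv in obs:
        o,d=ray(im,uv);d=d/np.linalg.norm(d);P=np.eye(3)-np.outer(d,d);A.append(P);b.append(P@o)
    return np.linalg.lstsq(np.vstack(A),np.hstack(b),rcond=None)[0]
def maskrect(label,im,cam,z,pick=0):
    out=[]
    for m in ctrl.masks_of(label,cam):
        c=max(cv2.findContours(m["region"].astype(np.uint8),0,2)[0],key=cv2.contourArea)
        w=np.array([onz(im,p,z)[:2] for p in c[:,0].astype(float)],np.float32)
        r=cv2.minAreaRect(w); out.append((m["score"],m["bbox"],r))
    return out
E
python3 - <<'E'
from h import *
I={};P={}
labs=("bar_tab","valve_hinge","valve_grip","bay0","stand")
for n in("top","scene"):
    I[n]=ctrl.get_image(n)
    for l in labs: P[l,n]=[r["xy"] for r in ctrl.pinpoint(l,n)[:3]]
    for l,z in(("stand",8),("bin",65),("mat",3),("clip0",14)):
        for r in maskrect(l,I[n],n,z): print(n,l,round(r[0],2),np.round(r[1]),np.round(r[2][0],1),np.round(r[2][1],1),round(r[2][2],1))
tab=tri([(I[n],P["bar_tab",n][0]) for n in I]);vh=tri([(I[n],P["valve_hinge",n][0]) for n in I]);vg=tri([(I[n],P["valve_grip",n][0]) for n in I])
print(tab,vh,vg)
# plate corners in top
tc=[(295.5,181.9),(420.9,180.2),(423.7,271),(296.7,272.7)]
C=[(125,185),(125,-115),(-95,-115),(-95,185)]
for c,t in zip(C,tc): print(c,np.round(onz(I["top"],t,8)))
def T(s,p):
    c,n=np.cos(s[2]),np.sin(s[2]);return np.array([s[0]+c*p[0]-n*p[1],s[1]+n*p[0]+c*p[1],p[2]])
ob=[("top",t,(*c,8)) for t,c in zip(tc,C)]
for n in I:
    ob.append((n,P["valve_hinge",n][0],(0,135,75)))
    b=sorted(P["bay0",n],key=lambda u:onz(I[n],u,8)[1])
    for u,y in zip(b,(-62,0,62)): ob.append((n,u,(0,y,8)))
f=lambda s:np.hstack([proj(I[n],T(s,p))-u for n,u,p in ob])
r=least_squares(f,[582,-62,0],loss="soft_l1");print(r.x,np.round(r.fun.reshape(-1,2),1).tolist())
s=r.x
h=T(s,(100,0,75));d=tab-h;print("hinge",h,"bar ang",np.degrees(np.arctan2(d[2],-d[0])),np.linalg.norm(d))
E
```

```text
top stand 0.82 [272. 154. 423. 274.] [6.283e+02 2.000e-01] [347.9 289.3] 90.0
top stand 0.31 [175. 210. 238. 331.] [496.8 335.8] [268.6 139.8] 4.7
top bin 0.7 [464. 207. 562. 300.] [ 514.1 -355.5] [204.6 208.6] 86.8
top bin 0.5 [341. 178. 418. 237.] [623.8 -67.7] [145.5 103.3] 58.9
top bin 0.45 [310. 216. 318. 269.] [536.5  77.6] [ 14.6 108.2] 87.5
top mat 0.81 [175. 213. 241. 329.] [497.5 336.5] [274.3 144.2] 5.2
top mat 0.29 [274. 155. 425. 272.] [628.6  -0.9] [293.3 350.8] 0.1
top clip0 0.87 [201. 347. 229. 381.] [288.9 304.1] [30.2 75.5] 63.7
top clip0 0.77 [200. 288. 218. 324.] [417.5 321.9] [29.7 72.4] 89.1
top clip0 0.77 [122. 251. 153. 276.] [510.5 493.4] [31.8 72.3] 42.6
top clip0 0.61 [189. 250. 208. 285.] [499.1 343.5] [76.6 29.1] 11.1
scene stand 0.82 [228. 216. 404. 351.] [584.5   5.9] [378.9 421.7] 14.1
scene bin 0.94 [104. 298. 246. 419.] [ 536.6 -378.4] [211.2 251.4] 86.5
scene bin 0.31 [232. 217. 407. 348.] [627.7 -48.5] [352.1 392.2] 14.6
scene mat 0.82 [308. 181. 416. 230.] [499.2 334.1] [275.5 148.5] 4.6
scene mat 0.52 [103. 297. 242. 421.] [ 486.4 -342.9] [231.2 272.1] 86.8
scene mat 0.39 [233. 216. 403. 348.] [581.8  10.8] [378.7 418.2] 14.6
scene clip0 0.77 [319. 185. 346. 204.] [422.  321.3] [49.7 87.5] 86.6
scene clip0 0.57 [387. 176. 398. 192.] [520.1 484.2] [30.7 91.4] 40.6
scene clip0 0.52 [287. 177. 299. 195.] [298.2 295.9] [33.4 87.9] 52.8
[557.42129102 -55.92546684 189.91639317] [581.81535856  74.72343044  78.13201667] [509.12409297  77.86604555  68.97554022]
(125, 185) [704. 122.   8.]
(125, -115) [ 704. -180.    8.]
(-95, -115) [ 484. -174.    8.]
(-95, 185) [484. 121.   8.]
[ 5.80378776e+02 -6.34871397e+01 -1.37226096e-03] [[0.4, -0.6], [-0.4, -0.6], [1.9, -0.7], [-0.5, -0.6], [0.2, -0.5], [3.5, -1.5], [-1.9, 1.1], [-2.7, 0.8], [-2.9, 1.9], [-0.6, -1.3], [-3.4, -0.7], [1.3, -2.4]]
hinge [680.37868183 -63.62436571  75.        ] bar ang 43.063931818095035 168.47424259810643
```

```bash
cat >> h.py <<'E'
def plan(pos,yaw,n,start=None,q=1):
    """constant-row plan, tool pointing down; prints normalised rows from measured (or given (pos,yaw)) pose"""
    o=ctrl.get_obs()
    if start is None:
        m=R.from_rotvec(o["orientation"]).as_matrix(); start=(o["ee_pos"],np.arctan2(m[1,0],m[0,0]))
    p,y=np.array(start[0],float),start[1]; d=(np.array(pos)-p)/n; dy=(yaw-y)/n
    print("from",np.round(p,1),round(np.degrees(y),2),"wz/row",round(-dy/(np.pi/2),4))
    rows=[]
    for i in range(n):
        M=np.array([[np.cos(y),np.sin(y),0],[np.sin(y),-np.cos(y),0],[0,0,-1]])
        rows.append([round(float(v),2+q) for v in M.T@d/50]); y+=dy
    for i in range(0,n,8): print(rows[i:i+8])
E
python3 -c "
from h import *
plan((557,-60,330),np.pi,22)"
```

```text
from [ 173.8 -600.3  222.7] 16.14 wz/row -0.0828
[[0.471, -0.375, -0.098], [0.516, -0.311, -0.098], [0.552, -0.241, -0.098], [0.578, -0.168, -0.098], [0.595, -0.091, -0.098], [0.602, -0.013, -0.098], [0.599, 0.065, -0.098], [0.585, 0.142, -0.098]]
[[0.562, 0.217, -0.098], [0.529, 0.288, -0.098], [0.487, 0.354, -0.098], [0.437, 0.414, -0.098], [0.38, 0.467, -0.098], [0.316, 0.512, -0.098], [0.247, 0.549, -0.098], [0.174, 0.577, -0.098]]
[[0.098, 0.594, -0.098], [0.02, 0.602, -0.098], [-0.058, 0.599, -0.098], [-0.135, 0.587, -0.098], [-0.21, 0.564, -0.098], [-0.282, 0.532, -0.098]]
```

Request:
apply_moves(
  targets=[
    [1,[0.47,-0.37,-0.1],[0,0,-0.083]],
    [1,[0.52,-0.31,-0.1],[0,0,-0.083]],
    [1,[0.55,-0.24,-0.1],[0,0,-0.083]],
    [1,[0.58,-0.17,-0.1],[0,0,-0.083]],
    [1,[0.6,-0.09,-0.1],[0,0,-0.083]],
    [1,[0.6,-0.01,-0.1],[0,0,-0.083]],
    [1,[0.6,0.06,-0.1],[0,0,-0.083]],
    [1,[0.59,0.14,-0.1],[0,0,-0.083]],
  ],
)

```text
t: 3.6
ee_pos: [313.7, -402.7, 263.0]
orientation: [2.473, 1.937, 0.0]
ft_force: [0.2, 0.7, 0.1]
width: 87.7
grasp_force: 0.0
```

Request:
apply_moves(
  targets=[
    [1,[0.56,0.22,-0.1],[0,0,-0.083]],
    [1,[0.53,0.29,-0.1],[0,0,-0.083]],
    [1,[0.49,0.35,-0.1],[0,0,-0.083]],
    [1,[0.44,0.41,-0.1],[0,0,-0.083]],
    [1,[0.38,0.47,-0.1],[0,0,-0.083]],
    [1,[0.32,0.51,-0.1],[0,0,-0.083]],
    [1,[0.25,0.55,-0.1],[0,0,-0.083]],
    [1,[0.17,0.58,-0.1],[0,0,-0.083]],
  ],
)

```text
t: 4.6
ee_pos: [452.2, -205.1, 303.0]
orientation: [1.179, 2.912, 0.0]
ft_force: [-0.0, -0.5, 0.5]
width: 87.6
grasp_force: 0.0
```

Request:
apply_moves(
  targets=[
    [1,[0.1,0.59,-0.1],[0,0,-0.083]],
    [1,[0.02,0.6,-0.1],[0,0,-0.083]],
    [1,[-0.06,0.6,-0.1],[0,0,-0.083]],
    [1,[-0.14,0.59,-0.1],[0,0,-0.083]],
    [1,[-0.21,0.56,-0.1],[0,0,-0.083]],
    [1,[-0.28,0.53,-0.1],[0,0,-0.083]],
    [1,[0,0,0],[0,0,0]],
  ],
)

```text
t: 5.48
ee_pos: [555.9, -57.1, 332.9]
orientation: [-0.016, 3.141, -0.0]
ft_force: [0.3, -0.6, 0.5]
width: 88.0
grasp_force: 0.0
```

```bash
cat >> h.py <<'E'
def wrist():
    o=ctrl.get_obs();im=ctrl.get_image("wrist");im["T"]=(np.array(o["ee_pos"]),R.from_rotvec(o["orientation"]).as_matrix());return im
def wray(im,uv):
    K=im["camera_matrix"];x=np.array([(uv[0]-K[0,2])/K[0,0],(uv[1]-K[1,2])/K[1,1]]);r=np.hypot(*x)
    d=np.array([*(x/max(r,1e-9)*np.sin(r)),np.cos(r)]);H=np.array(im["hand_eye"]);p,M=im["T"]
    return p+M@H[:3,3], M@H[:3,:3]@d
def won(im,uv,z):
    o,d=wray(im,uv);return o+d*(z-o[2])/d[2]
E
python3 - <<'E'
from h import *
o=ctrl.get_obs();print(o["t"],o["qpos"].round(3),o["ee_pos"].round(1),o["orientation"].round(3))
im=wrist();cv2.imwrite("pics/w1.png",im["pixels"])
print(np.round(wray(im,(320,240)),2),im["camera_matrix"])
for l,z in(("bay0",8),("bar_tab",190),("bar_hinge",75),("valve_hinge",75),("valve_grip",75)):
    for r in ctrl.pinpoint(l,"wrist")[:4]: print(l,round(r["score"],2),np.round(r["xy"]),np.round(won(im,r["xy"],z),1))
E
```

```text
5.475 [-0.124  0.214  1.663  0.     1.264 -1.705] [555.9 -57.1 332.9] [-0.016  3.141 -0.   ]
[[ 4.9019e+02 -5.6720e+01  4.9589e+02]
 [ 2.6000e-01  0.0000e+00 -9.7000e-01]] [[371.64829954   0.         319.13646173]
 [  0.         371.64829954 232.38487568]
 [  0.           0.           1.        ]]
bay0 0.96 [274. 207.] [ 578.  -117.2    8. ]
bay0 0.78 [367. 213.] [583.8   7.9   8. ]
bay0 0.76 [319. 211.] [582.9 -56.2   8. ]
bay0 0.67 [112. 162.] [ 510.6 -358.6    8. ]
bar_tab 0.81 [318. 222.] [557.9 -57.  190. ]
bar_hinge 0.98 [318. 298.] [679.  -56.2  75. ]
valve_hinge 0.85 [430. 223.] [582.   76.4  75. ]
valve_grip 0.66 [436. 163.] [510.3  80.   75. ]
```

View pics/w1.png

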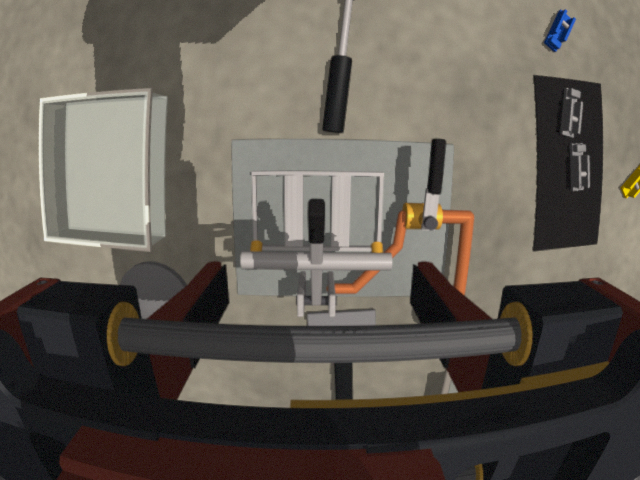

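The wrist view shows the tab at (318,222), the tray bays near rows 207–213, and the valve hub at (430,223). I'll descend and grip the tab.

Request:
apply_moves(
  targets=[
    [1,[-0.04,-0.02,0.6],[0,0,0]],
    [1,[0,0,0.6],[0,0,0]],
    [1,[0,0,0.6],[0,0,0]],
    [1,[0,0,0.6],[0,0,0]],
    [1,[0,0,0.5],[0,0,0]],
    [1,[0,0,0.3],[0,0,0]],
    [1,[0,0,0],[0,0,0]],
  ],
)

```text
t: 6.65
ee_pos: [556.4, -59.5, 171.9]
orientation: [0.012, -3.14, -0.0]
ft_force: [-0.2, 0.8, 0.2]
width: 88.0
grasp_force: 0.0
```

Request:
apply_moves(
  targets=[
    [-1,[0,0,0],[0,0,0]],
    [-1,[0,0,0],[0,0,0]],
    [-1,[0,0,0],[0,0,0]],
    [-1,[0,0,0],[0,0,0]],
    [-1,[0,0,0],[0,0,0]],
    [-1,[0,0,0],[0,0,0]],
  ],
)

```text
t: 7.4
ee_pos: [557.1, -59.2, 172.7]
orientation: [-0.013, 3.142, 0.0]
ft_force: [0.5, -0.7, -0.9]
width: 31.0
grasp_force: 0.0
```

Request:
apply_moves(
  targets=[
    [-1,[0,0,0],[0,0,0]],
    [-1,[0,0,0],[0,0,0]],
    [-1,[0,0,0],[0,0,0]],
    [-1,[0,0,0],[0,0,0]],
  ],
)

```text
t: 7.9
ee_pos: [557.1, -59.5, 172.6]
orientation: [0.013, -3.142, 0.001]
ft_force: [-0.8, -3.7, -0.3]
width: 13.8
grasp_force: 30.0
```

Request:
apply_moves(
  targets=[
    [-1,[-0.26,0,-0.25],[0,0,0]],
    [-1,[-0.29,0,-0.22],[0,0,0]],
    [-1,[-0.31,0,-0.19],[0,0,0]],
    [-1,[-0.33,0,-0.16],[0,0,0]],
  ],
)

```text
t: 8.4
ee_pos: [616.3, -59.5, 213.6]
orientation: [0.013, -3.138, 0.002]
ft_force: [-1.5, -5.7, -9.0]
width: 14.0
grasp_force: 30.0
```

Request:
apply_moves(
  targets=[
    [-1,[-0.34,0,-0.12],[0,0,0]],
    [-1,[-0.35,0,-0.08],[0,0,0]],
    [-1,[-0.36,0,-0.05],[0,0,0]],
    [-1,[-0.36,0,-0.01],[0,0,0]],
    [-1,[-0.12,0,0],[0,0,0]],
    [-1,[0,0,0],[0,0,0]],
  ],
)

```text
t: 9.15
ee_pos: [693.6, -59.4, 227.1]
orientation: [0.014, -3.14, 0.003]
ft_force: [-0.4, -7.0, -1.9]
width: 13.5
grasp_force: 30.0
```

Request:
apply_moves(
  targets=[
    [-1,[-0.1,0,0],[0,0,0]],
    [-1,[0,0,0],[0,0,0]],
  ],
)

```text
t: 9.4
ee_pos: [697.9, -59.4, 226.9]
orientation: [0.014, -3.139, 0.003]
ft_force: [-1.0, -7.2, -2.9]
width: 13.3
grasp_force: 30.0
```

```bash
python3 - <<'E'
from h import *
I={n:ctrl.get_image(n) for n in("top","scene")}
u={n:ctrl.pinpoint("bar_tab",n) for n in I};[print(n,[(round(r["score"],2),np.round(r["xy"])) for r in u[n][:3]]) for n in I]
for n in I:cv2.imwrite(f"pics/{n}2.png",I[n]["pixels"])
a=I["scene"]["pixels"][150:390,200:460];cv2.imwrite("pics/sc2.png",cv2.resize(a,None,fx=2.3,fy=2.3))
print(ctrl.get_obs()["ft_force"])
E
```

```text
top []
scene [(0.88, array([330., 223.]))]
[-1.5526647  -7.50396616 -2.66230088]
```

View pics/sc2.png

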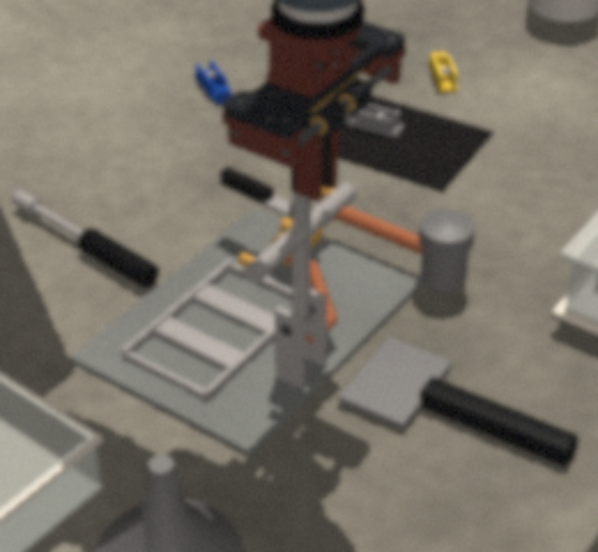

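Request:
apply_moves(
  targets=[
    [-1,[-0.12,0,0],[0,0,0]],
    [-1,[0,0,0],[0,0,0]],
  ],
)

```text
t: 9.85
ee_pos: [701.6, -59.3, 226.7]
orientation: [0.014, -3.134, 0.003]
ft_force: [-11.3, -8.0, 1.6]
width: 13.5
grasp_force: 30.0
```

```bash
python3 - <<'E'
from h import *
o=ctrl.get_obs();print(o["ft_force"],o["moment"],o["ee_pos"])
n="scene";I=ctrl.get_image(n)
print([(round(r["score"],2),np.round(r["xy"])) for r in ctrl.pinpoint("bar_tab",n)])
for x in (580.5,583):
  for a in (75,80,85,91.7,95): a_=np.radians(a);print(x,a,proj(I,(x+100-170*np.cos(a_),-59,75+170*np.sin(a_))))
E
```

```text
[-11.30078016  -7.99700349   1.64558455] [-1.08949422  1.86805742  0.03438356] [701.56833917 -59.32572569 226.67097196]
[(0.92, array([330., 223.]))]
580.5 75 [312.30185842 216.31263007]
580.5 80 [318.03533613 217.30924526]
580.5 85 [323.94779525 218.87952503]
580.5 91.7 [332.06113154 221.87680585]
580.5 95 [336.10132507 223.72232708]
583 75 [313.29111399 216.70882702]
583 80 [319.0372432  217.70924072]
583 85 [324.96220096 219.28373402]
583 91.7 [333.09182661 222.28727226]
583 95 [337.13976488 224.13611291]
```

Request:
apply_moves(
  targets=[
    [0.2,[0,0,0],[0,0,0]],
    [0.2,[0,0,0],[0,0,0]],
    [0.2,[0,0,0],[0,0,0]],
    [0.2,[0,0,-0.5],[0,0,0]],
    [0.2,[0,0,-0.5],[0,0,0]],
    [0.2,[0,0,-0.5],[0,0,0]],
    [0.2,[0,0,-0.5],[0,0,0]],
    [0.2,[0,0,0],[0,0,0]],
  ],
)

```text
t: 10.95
ee_pos: [705.4, -57.8, 329.2]
orientation: [-0.014, 3.137, -0.0]
ft_force: [0.5, -0.3, 0.2]
width: 52.4
grasp_force: 0.0
```

```bash
python3 - <<'E'
from h import *
n="scene";I=ctrl.get_image(n)
print([(round(r["score"],2),np.round(r["xy"])) for r in ctrl.pinpoint("bar_tab",n)])
plan((460,330,300),np.pi,12)
E
```

```text
[(0.71, array([331., 224.])), (0.53, array([361., 206.]))]
from [703.9 -57.8 326. ] -179.5 wz/row -0.3329
[[0.401, 0.65, 0.043], [0.023, 0.763, 0.043], [-0.361, 0.673, 0.043], [-0.649, 0.402, 0.043], [-0.763, 0.024, 0.043], [-0.673, -0.36, 0.043], [-0.404, -0.648, 0.043], [-0.026, -0.763, 0.043]]
[[0.358, -0.674, 0.043], [0.647, -0.405, 0.043], [0.763, -0.028, 0.043], [0.675, 0.357, 0.043]]
```

Request:
apply_moves(
  targets=[
    [0.2,[0.41,0.65,0.04],[0,0,0]],
    [0.2,[0.41,0.65,0.04],[0,0,0]],
    [0.2,[0.41,0.65,0.04],[0,0,0]],
    [0.2,[0.41,0.65,0.04],[0,0,0]],
    [0.2,[0.41,0.65,0.04],[0,0,0]],
    [0.2,[0.41,0.65,0.04],[0,0,0]],
  ],
)

```text
t: 11.8
ee_pos: [577.9, 136.8, 312.9]
orientation: [0.013, -3.139, 0.001]
ft_force: [0.6, -0.1, -0.5]
width: 52.7
grasp_force: 0.0
```

Request:
apply_moves(
  targets=[
    [0.2,[0.41,0.65,0.04],[0,0,0]],
    [0.2,[0.41,0.65,0.04],[0,0,0]],
    [0.2,[0.41,0.65,0.04],[0,0,0]],
    [0.2,[0.41,0.65,0.04],[0,0,0]],
    [0.2,[0.41,0.65,0.04],[0,0,0]],
    [0.2,[0.41,0.65,0.04],[0,0,0]],
    [0.2,[0,0,0],[0,0,0]],
  ],
)

```text
t: 12.68
ee_pos: [452.9, 331.1, 301.1]
orientation: [0.018, -3.139, 0.002]
ft_force: [0.5, 0.3, 0.4]
width: 52.6
grasp_force: 0.0
```

```bash
sed -i 's/    p,y=np.array(start\[0\],float),start\[1\];/    p,y=np.array(start[0],float),yaw+(start[1]-yaw+np.pi)%(2*np.pi)-np.pi;/' h.py
cat >> h.py <<'E'
def wclips(im,z=14,show=True):
    out=[]
    for m in ctrl.masks_of("clip0","wrist"):
        g=m["region"];hsv=cv2.cvtColor(im["pixels"],cv2.COLOR_BGR2HSV)[g]
        c=max(cv2.findContours(g.astype(np.uint8),0,2)[0],key=cv2.contourArea)
        w=np.array([won(im,p,z)[:2] for p in c[:,0].astype(float)],np.float32)
        (cx,cy),(a,b),t=cv2.minAreaRect(w)
        if a<b: t+=90
        print("clip",round(m["score"],2),np.round(m["bbox"]),np.round([cx,cy],1),np.round([max(a,b),min(a,b)],1),"long axis deg",round((t+90)%180-90,1),"sat",np.median(hsv[:,1]))
E
python3 - <<'E'
from h import *
im=wrist();cv2.imwrite("pics/w3.png",im["pixels"]);print(im["T"][0].round(1));wclips(im)
for r in ctrl.pinpoint("clip0_mid","wrist"): print(round(r["score"],2),np.round(r["xy"]),won(im,r["xy"],14).round(1))
E
```

```text
[452.9 331.1 301.1]
clip 0.97 [301. 137. 326. 200.] [419.1 322.8] [73.6 26.4] long axis deg -4.0 sat 11.0
clip 0.85 [321. 204. 341. 262.] [500.5 345.4] [74.  24.8] long axis deg 6.1 sat 11.0
clip 0.64 [ 52.  67.  76. 216.] [371.8 -30.3] [219.3  36.1] long axis deg -5.7 sat 25.0
clip 0.59 [279.  36. 321.  92.] [290.4 305.9] [74.1 27. ] long axis deg -28.2 sat 198.0
clip 0.58 [418. 219. 468. 267.] [512.5 495.2] [73.5 34.6] long axis deg -47.8 sat 255.0
0.87 [311. 170.] [421.5 321.3  14. ]
0.55 [299.  63.] [289.6 304.8  14. ]
```

View pics/w3.png

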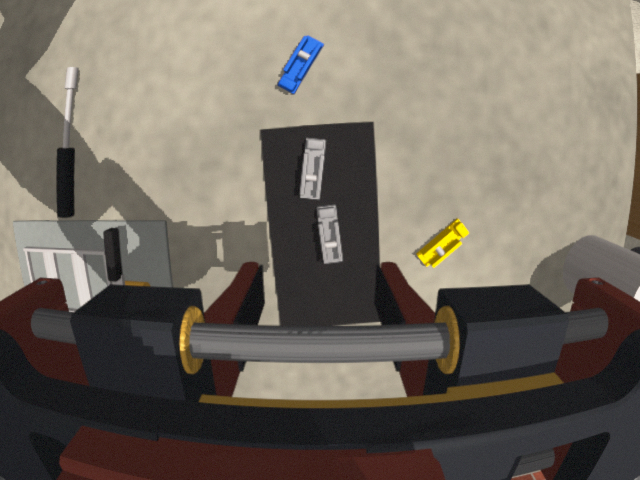

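The wrist view shows the grey clips at (313,170) and (330,235), with the blue and yellow look-alikes off the mat. I'll take the second clip first.

```bash
python3 - <<'E'
from h import *
plan((501,345.4,60),np.radians(186),8)
E
```

```text
from [454.8 329.2 301.9] 180.49 wz/row -0.0077
[[-0.116, 0.04, 0.605], [-0.116, 0.038, 0.605], [-0.117, 0.037, 0.605], [-0.117, 0.035, 0.605], [-0.118, 0.034, 0.605], [-0.118, 0.032, 0.605], [-0.118, 0.031, 0.605], [-0.119, 0.03, 0.605]]
```

Request:
apply_moves(
  targets=[
    [0.2,[-0.118,0.036,0.6],[0,0,-0.0077]],
    [0.2,[-0.118,0.036,0.6],[0,0,-0.0077]],
    [0.2,[-0.118,0.036,0.6],[0,0,-0.0077]],
    [0.2,[-0.118,0.035,0.6],[0,0,-0.0077]],
    [0.2,[-0.118,0.034,0.6],[0,0,-0.0077]],
    [0.2,[-0.118,0.033,0.6],[0,0,-0.0077]],
    [0.2,[-0.118,0.032,0.6],[0,0,-0.0077]],
    [0.2,[-0.118,0.03,0.6],[0,0,-0.0077]],
  ],
)

```text
t: 13.82
ee_pos: [502.2, 344.6, 61.5]
orientation: [0.163, -3.137, 0.0]
ft_force: [0.5, -0.6, -0.5]
width: 52.5
grasp_force: 0.0
```

```bash
python3 - <<'E'
from h import *
im=wrist();print(im["T"][0].round(1),R.from_matrix(im["T"][1]).as_rotvec());wclips(im)
plan((501,345.4,13),np.radians(186),2)
E
```

```text
[502.2 344.6  61.5] [ 1.63148553e-01 -3.13733935e+00  3.00769911e-04]
clip 0.9 [262.  44. 327. 178.] [418.9 322.4] [74.4 26.6] long axis deg -6.3 sat 7.0
clip 0.87 [502. 240. 576. 298.] [505.9 501.5] [57.6 39.9] long axis deg -47.7 sat 255.0
clip 0.85 [296. 191. 345. 309.] [501.3 345. ] [74.8 25.7] long axis deg 8.4 sat 8.0
from [500.4 343.5  59.5] 185.93 wz/row -0.0004
[[-0.008, 0.018, 0.465], [-0.008, 0.018, 0.465]]
```

Request:
apply_moves(
  targets=[
    [0.2,[0,0.02,0.47],[0,0,-0.01]],
    [0.2,[0,0,0.46],[0,0,-0.01]],
    [0.2,[0,0,0],[0,0,0]],
    [-1,[0,0,0],[0,0,0]],
    [-1,[0,0,0],[0,0,0]],
    [-1,[0,0,0],[0,0,0]],
    [-1,[0,0,0],[0,0,0]],
    [-1,[0,0,0],[0,0,0]],
  ],
)

```text
t: 14.92
ee_pos: [501.5, 347.1, 17.0]
orientation: [-0.214, 3.133, 0.001]
ft_force: [-0.7, -0.1, 5.7]
width: 23.9
grasp_force: 30.0
```

```bash
python3 - <<'E'
from h import *
plan((501,345,165),np.pi,4)
plan((581,-58,165),np.pi,12,((501,345,165),np.pi))
E
```

```text
from [501.5 347.1  17. ] 187.83 wz/row 0.0217
[[0.004, -0.01, -0.74], [0.004, -0.01, -0.74], [0.003, -0.01, -0.74], [0.003, -0.01, -0.74]]
from [501. 345. 165.] 180.0 wz/row -0.0
[[-0.133, -0.672, 0.0], [-0.133, -0.672, 0.0], [-0.133, -0.672, 0.0], [-0.133, -0.672, 0.0], [-0.133, -0.672, 0.0], [-0.133, -0.672, 0.0], [-0.133, -0.672, 0.0], [-0.133, -0.672, 0.0]]
[[-0.133, -0.672, 0.0], [-0.133, -0.672, 0.0], [-0.133, -0.672, 0.0], [-0.133, -0.672, 0.0]]
```

Request:
apply_moves(
  targets=[
    [-1,[0,0,-0.2],[0,0,0]],
    [-1,[0,0,-0.7],[0,0,0.022]],
    [-1,[0,0,-0.7],[0,0,0.022]],
    [-1,[0,0,-0.7],[0,0,0.022]],
    [-1,[0,0,-0.7],[0,0,0.021]],
  ],
)

```text
t: 15.55
ee_pos: [500.9, 346.8, 167.8]
orientation: [0.002, 3.142, 0.0]
ft_force: [-0.0, -0.1, 0.0]
width: 23.7
grasp_force: 30.0
```

```bash
python3 - <<'E'
from h import *
o=ctrl.get_obs();print(o["width"],o["grasp_force"],o["ft_force"])
plan((581,-58,165),np.pi,12)
E
```

```text
23.74741168954261 29.999504685401917 [-0.04052705 -0.13622204  0.01835564]
from [500.9 346.8 167.8] 179.94 wz/row -0.0001
[[-0.134, -0.675, 0.005], [-0.134, -0.675, 0.005], [-0.134, -0.675, 0.005], [-0.134, -0.675, 0.005], [-0.134, -0.675, 0.005], [-0.134, -0.675, 0.005], [-0.134, -0.675, 0.005], [-0.134, -0.675, 0.005]]
[[-0.134, -0.675, 0.005], [-0.134, -0.675, 0.005], [-0.134, -0.675, 0.005], [-0.134, -0.675, 0.005]]
```

Request:
apply_moves(
  targets=[
    [-1,[-0.13,-0.67,0],[0,0,0]],
    [-1,[-0.13,-0.67,0],[0,0,0]],
    [-1,[-0.13,-0.68,0],[0,0,0]],
    [-1,[-0.13,-0.68,0],[0,0,0]],
    [-1,[-0.13,-0.68,0],[0,0,0]],
    [-1,[-0.14,-0.68,0],[0,0,0]],
    [-1,[-0.14,-0.68,0],[0,0,0]],
    [-1,[-0.14,-0.68,0],[0,0,0]],
  ],
)

```text
t: 16.55
ee_pos: [554.7, 74.8, 166.6]
orientation: [-0.0, 3.141, 0.0]
ft_force: [0.8, 1.1, -0.8]
width: 23.8
grasp_force: 30.0
```

Request:
apply_moves(
  targets=[
    [-1,[-0.13,-0.67,0],[0,0,0]],
    [-1,[-0.13,-0.67,0],[0,0,0]],
    [-1,[-0.13,-0.67,0],[0,0,0]],
    [-1,[-0.14,-0.67,0],[0,0,0]],
    [-1,[0,0,0],[0,0,0]],
  ],
)

```text
t: 17.18
ee_pos: [581.4, -59.9, 166.6]
orientation: [0.004, 3.141, -0.0]
ft_force: [-0.4, 0.1, -0.8]
width: 23.9
grasp_force: 30.0
```

```bash
python3 - <<'E'
from h import *
o=ctrl.get_obs();print(o["width"],o["grasp_force"])
im=wrist();cv2.imwrite("pics/w4.png",im["pixels"]);print(im["T"][0].round(1),R.from_matrix(im["T"][1]).as_rotvec().round(3))
for l,z in(("bay0",8),("valve_hinge",75),("valve_grip",75),("bar_hinge",75)):
    for r in ctrl.pinpoint(l,"wrist")[:4]: print(l,round(r["score"],2),np.round(r["xy"]),np.round(won(im,r["xy"],z),1))
cv2.imwrite("pics/w4.png",im["pixels"])
E
```

```text
23.914265684369767 29.999635219573975
[581.4 -59.9 166.6] [ 0.004  3.141 -0.   ]
bay0 0.92 [250. 215.] [ 579.7 -120.9    8. ]
bay0 0.57 [391. 215.] [580.2   4.8   8. ]
valve_hinge 0.84 [498. 237.] [583.1  78.3  75. ]
valve_grip 0.74 [509. 144.] [511.8  82.3  75. ]
bar_hinge 0.91 [323. 354.] [679.8 -55.9  75. ]
bar_hinge 0.18 [320. 217.] [568.3 -58.3  75. ]
```

View pics/w4.png

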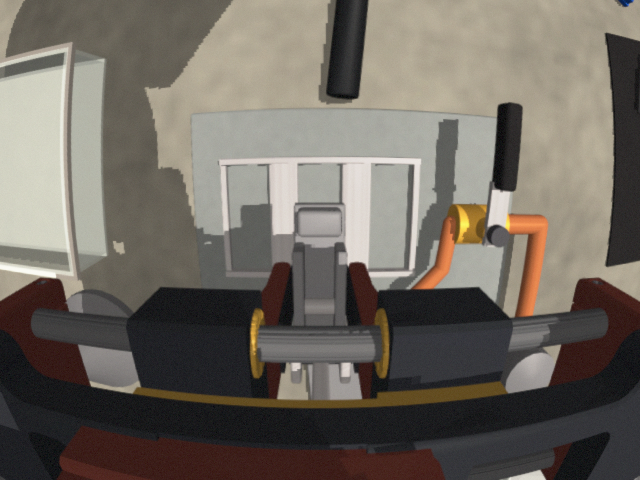

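Request:
apply_moves(
  targets=[
    [-1,[0.01,0.02,0.6],[0,0,0]],
    [-1,[0,0,0.6],[0,0,0]],
    [-1,[0,0,0.6],[0,0,0]],
    [-1,[0,0,0.6],[0,0,0]],
    [-1,[0,0,0.2],[0,0,0]],
    [-1,[0,0,0.06],[0,0,0]],
    [-1,[0,0,0],[0,0,0]],
  ],
)

```text
t: 18.3
ee_pos: [581.3, -57.0, 34.0]
orientation: [-0.001, 3.14, -0.0]
ft_force: [0.2, 0.8, -1.1]
width: 23.3
grasp_force: 30.0
```

Request:
apply_moves(
  targets=[
    [-1,[0,0,0.1],[0,0,0]],
    [-1,[0,0,0.1],[0,0,0]],
    [-1,[0,0,0],[0,0,0]],
  ],
)

```text
t: 18.68
ee_pos: [580.3, -57.2, 22.9]
orientation: [-0.0, -3.141, -0.0]
ft_force: [0.2, -0.7, -0.4]
width: 24.0
grasp_force: 30.0
```

Request:
apply_moves(
  targets=[
    [-1,[0,0,0.06],[0,0,0]],
    [-1,[0,0,0],[0,0,0]],
  ],
)

```text
t: 18.92
ee_pos: [580.8, -57.2, 21.9]
orientation: [0.0, 3.141, -0.0]
ft_force: [-5.5, 1.4, 18.2]
width: 23.8
grasp_force: 30.0
```

Request:
apply_moves(
  targets=[
    [-0.1,[0,0,-0.02],[0,0,0]],
    [-0.1,[0,0,0],[0,0,0]],
    [-0.1,[0,0,0],[0,0,0]],
    [-0.1,[0,0,-0.4],[0,0,0]],
    [-0.1,[0,0,-0.6],[0,0,0]],
    [-0.1,[0,0,-0.6],[0,0,0]],
    [-0.1,[0,0,-0.6],[0,0,0]],
    [-0.1,[0,0,-0.6],[0,0,0]],
  ],
)

```text
t: 19.92
ee_pos: [580.7, -57.1, 163.5]
orientation: [-0.0, 3.14, -0.0]
ft_force: [-0.4, 0.7, -0.2]
width: 39.6
grasp_force: 0.0
```

```bash
python3 - <<'E'
from h import *
im=wrist();cv2.imwrite("pics/w5.png",im["pixels"]);print(im["T"][0].round(1));wclips(im,19)
cv2.imwrite("pics/w5c.png",cv2.resize(im["pixels"][80:320,150:560],(800,468)))
plan((455,330,300),np.pi,12)
E
```

```text
[580.7 -57.1 163.5]
clip 0.7 [304. 176. 336. 257.] [579.7 -55.9] [72.2 24.7] long axis deg -0.4 sat 11.0
clip 0.49 [621.   0. 632.   6.] [329.7 286. ] [28.3  8.4] long axis deg -72.2 sat 187.0
from [582.9 -57.4 165.6] 180.0 wz/row -0.0
[[0.213, 0.646, -0.224], [0.213, 0.646, -0.224], [0.213, 0.646, -0.224], [0.213, 0.646, -0.224], [0.213, 0.646, -0.224], [0.213, 0.646, -0.224], [0.213, 0.646, -0.224], [0.213, 0.646, -0.224]]
[[0.213, 0.646, -0.224], [0.213, 0.646, -0.224], [0.213, 0.646, -0.224], [0.213, 0.646, -0.224]]
```

View pics/w5c.png

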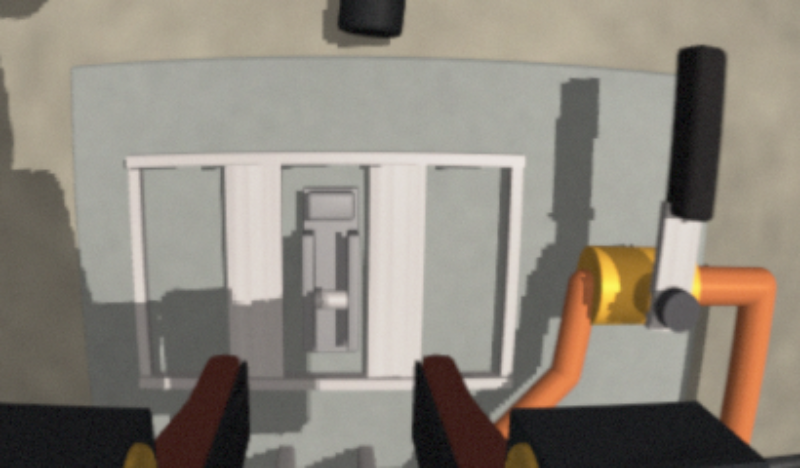

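The clip lies flat in the middle bay, at (330,270) in the crop. I'll go for the other one.

Request:
apply_moves(
  targets=[
    [0.2,[0.27,0.63,0],[0,0,0.005]],
    [0.2,[0.27,0.63,0],[0,0,0.005]],
    [0.2,[0.27,0.63,0],[0,0,0.005]],
    [0.2,[0.27,0.63,0],[0,0,0.005]],
    [0.2,[0.27,0.63,0],[0,0,0.005]],
    [0.2,[0.27,0.63,0],[0,0,0.005]],
  ],
)

```text
t: 20.78
ee_pos: [502.4, 134.3, 160.9]
orientation: [-0.075, -3.14, 0.0]
ft_force: [0.7, -0.1, 0.1]
width: 52.7
grasp_force: 0.0
```

Request:
apply_moves(
  targets=[
    [0.2,[0.27,0.63,0],[0,0,0.005]],
    [0.2,[0.27,0.63,0],[0,0,0.005]],
    [0.2,[0.27,0.63,0],[0,0,0.005]],
    [0.2,[0.27,0.63,0],[0,0,0.005]],
    [0.2,[0.27,0.63,0],[0,0,0.005]],
    [0.2,[0.27,0.63,0],[0,0,0.005]],
    [0.2,[0,0,0],[0,0,0]],
  ],
)

```text
t: 21.65
ee_pos: [434.3, 328.8, 160.9]
orientation: [-0.143, -3.138, 0.0]
ft_force: [-0.2, -0.7, -0.3]
width: 52.9
grasp_force: 0.0
```

```bash
python3 - <<'E'
from h import *
im=wrist();print(im["T"][0].round(1));wclips(im)
plan((419.5,322.5,60),np.radians(175),4)
E
```

```text
[434.3 328.8 160.9]
clip 0.96 [474. 247. 527. 286.] [505.3 501.7] [55.5 38.7] long axis deg -49.0 sat 255.0
clip 0.78 [248.  13. 306.  94.] [290.  305.4] [74.2 29.1] long axis deg -27.9 sat 198.0
clip 0.57 [294. 158. 324. 246.] [418.4 322.7] [73.9 25.8] long axis deg -5.8 sat 11.0
from [434.7 326.9 160.8] 174.66 wz/row -0.0009
[[0.074, -0.029, 0.504], [0.074, -0.029, 0.504], [0.074, -0.029, 0.504], [0.074, -0.029, 0.504]]
```

Request:
apply_moves(
  targets=[
    [0.2,[0.075,-0.03,0.5],[0,0,0]],
    [0.2,[0.075,-0.03,0.5],[0,0,0]],
    [0.2,[0.075,-0.03,0.5],[0,0,0]],
    [0.2,[0.075,-0.03,0.5],[0,0,0]],
    [0.2,[0,0,0.5],[0,0,0]],
    [0.2,[0,0,0.4],[0,0,0]],
    [0.2,[0,0,0],[0,0,0]],
  ],
)

```text
t: 22.62
ee_pos: [419.0, 320.9, 15.0]
orientation: [-0.15, -3.135, 0.004]
ft_force: [-0.4, 0.1, 0.4]
width: 52.7
grasp_force: 0.0
```

Request:
apply_moves(
  targets=[
    [-1,[0,0,0],[0,0,0]],
    [-1,[0,0,0],[0,0,0]],
    [-1,[0,0,0],[0,0,0]],
    [-1,[0,0,0],[0,0,0]],
    [-1,[0,0,0],[0,0,0]],
    [-1,[0,0,0],[0,0,0]],
  ],
)

```text
t: 23.38
ee_pos: [420.0, 323.1, 16.9]
orientation: [0.148, 3.137, 0.001]
ft_force: [-0.9, -1.2, 7.0]
width: 23.7
grasp_force: 30.0
```

Request:
apply_moves(
  targets=[
    [-1,[0,0,-0.2],[0,0,0]],
    [-1,[0,0,-0.7],[0,0,-0.015]],
    [-1,[0,0,-0.7],[0,0,-0.015]],
    [-1,[0,0,-0.7],[0,0,-0.015]],
    [-1,[0,0,-0.7],[0,0,-0.015]],
  ],
)

```text
t: 24.0
ee_pos: [419.4, 322.7, 167.8]
orientation: [-0.001, 3.142, 0.0]
ft_force: [-0.1, 0.2, 0.2]
width: 23.6
grasp_force: 30.0
```

```bash
python3 - <<'E'
from h import *
o=ctrl.get_obs();print(o["width"],o["grasp_force"])
plan((580.5,-120.5,167),np.pi,14)
E
```

```text
23.620473021407104 30.000086724758148
from [419.4 322.7 167.8] 180.05 wz/row 0.0
[[-0.23, -0.633, 0.001], [-0.23, -0.633, 0.001], [-0.23, -0.633, 0.001], [-0.23, -0.633, 0.001], [-0.23, -0.633, 0.001], [-0.23, -0.633, 0.001], [-0.23, -0.633, 0.001], [-0.23, -0.633, 0.001]]
[[-0.23, -0.633, 0.001], [-0.23, -0.633, 0.001], [-0.23, -0.633, 0.001], [-0.23, -0.633, 0.001], [-0.23, -0.633, 0.001], [-0.23, -0.633, 0.001]]
```

Request:
apply_moves(
  targets=[
    [-1,[-0.23,-0.63,0],[0,0,0]],
    [-1,[-0.23,-0.63,0],[0,0,0]],
    [-1,[-0.23,-0.63,0],[0,0,0]],
    [-1,[-0.23,-0.63,0],[0,0,0]],
    [-1,[-0.23,-0.63,0],[0,0,0]],
    [-1,[-0.23,-0.63,0],[0,0,0]],
    [-1,[-0.23,-0.63,0],[0,0,0]],
  ],
)

```text
t: 24.88
ee_pos: [500.2, 101.3, 166.7]
orientation: [-0.0, 3.141, 0.0]
ft_force: [0.7, 0.7, -0.3]
width: 24.0
grasp_force: 30.0
```

Request:
apply_moves(
  targets=[
    [-1,[-0.23,-0.64,0],[0,0,0]],
    [-1,[-0.23,-0.64,0],[0,0,0]],
    [-1,[-0.23,-0.64,0],[0,0,0]],
    [-1,[-0.23,-0.64,0],[0,0,0]],
    [-1,[-0.23,-0.63,0],[0,0,0]],
    [-1,[-0.23,-0.63,0],[0,0,0]],
    [-1,[-0.23,-0.63,0],[0,0,0]],
    [-1,[0,0,0],[0,0,0]],
  ],
)

```text
t: 25.88
ee_pos: [581.1, -121.9, 166.5]
orientation: [0.004, 3.141, -0.0]
ft_force: [-0.4, -0.1, -0.2]
width: 23.7
grasp_force: 30.0
```

```bash
python3 - <<'E'
from h import *
im=wrist();print(im["T"][0].round(1),ctrl.get_obs()["width"]);cv2.imwrite("pics/w6c.png",cv2.resize(im["pixels"][80:320,150:560],(800,468)))
for r in ctrl.pinpoint("bay0","wrist")[:4]: print(round(r["score"],2),np.round(r["xy"]),np.round(won(im,r["xy"],8),1))
E
```

```text
[ 581.1 -121.9  166.5] 23.78856625129152
0.84 [460. 218.] [581.7   9.3   8. ]
0.65 [393. 217.] [581.2 -55.    8. ]
```

View pics/w6c.png

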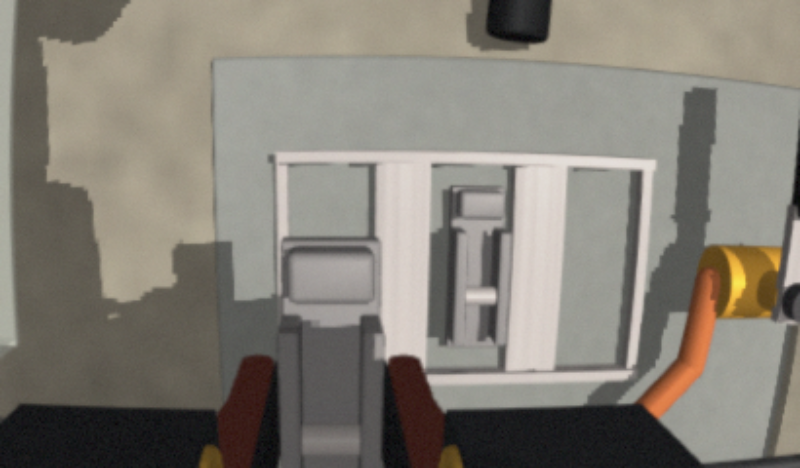

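The held clip lines up with the -y bay (centre at column 331 in the crop).

Request:
apply_moves(
  targets=[
    [-1,[0,0.01,0.6],[0,0,0]],
    [-1,[0,0,0.6],[0,0,0]],
    [-1,[0,0,0.6],[0,0,0]],
    [-1,[0,0,0.6],[0,0,0]],
    [-1,[0,0,0.3],[0,0,0]],
    [-1,[0,0,0.15],[0,0,0]],
    [-1,[0,0,0.03],[0,0,0]],
    [-1,[0,0,0],[0,0,0]],
  ],
)

```text
t: 26.98
ee_pos: [581.2, -119.7, 23.0]
orientation: [-0.0, 3.14, -0.0]
ft_force: [0.2, -0.1, 0.1]
width: 24.0
grasp_force: 30.0
```

Request:
apply_moves(
  targets=[
    [-1,[0,0,0.04],[0,0,0]],
    [-1,[0,0,0],[0,0,0]],
  ],
)

```text
t: 27.22
ee_pos: [581.4, -119.9, 21.8]
orientation: [0.0, 3.14, -0.0]
ft_force: [-2.3, 0.8, 9.4]
width: 23.2
grasp_force: 30.0
```

Request:
apply_moves(
  targets=[
    [-0.1,[0,0,-0.02],[0,0,0]],
    [-0.1,[0,0,0],[0,0,0]],
    [-0.1,[0,0,0],[0,0,0]],
    [-0.1,[0,0,-0.4],[0,0,0]],
    [-0.1,[0,0,-0.7],[0,0,0]],
    [-0.1,[0,0,-0.7],[0,0,0]],
    [-0.1,[0,0,-0.7],[0,0,0]],
    [-0.1,[0,0,-0.7],[0,0,0]],
  ],
)

```text
t: 28.22
ee_pos: [580.7, -119.7, 183.7]
orientation: [0.0, 3.14, -0.0]
ft_force: [0.4, -0.2, 0.7]
width: 39.6
grasp_force: 0.0
```

Request:
apply_moves(
  targets=[
    [0,[0,0,-0.7],[0,0,0]],
    [0,[0,0.0,-0.7],[0,0,0]],
    [0,[0,0.4,-0.7],[0,0,0]],
    [0,[0,0.4,-0.6],[0,0,0]],
    [0,[-0.3,0.42,0],[0,0,0]],
    [0,[-0.5,0,0],[0,0,0]],
    [0,[0,0,0],[0,0,0]],
  ],
)

```text
t: 29.1
ee_pos: [621.3, -58.4, 317.2]
orientation: [-0.001, 3.14, -0.0]
ft_force: [-0.2, 0.8, -0.4]
width: 43.6
grasp_force: 0.0
```

```bash
python3 - <<'E'
from h import *
im=wrist();print(im["T"][0].round(1),ctrl.get_obs()["width"]);cv2.imwrite("pics/w7.png",im["pixels"])
wclips(im,19)
for r in ctrl.pinpoint("bar_tab","wrist")[:4]: print(round(r["score"],2),np.round(r["xy"]),np.round(won(im,r["xy"],245),1))
S={n:ctrl.get_image(n) for n in("scene","top")}
u={n:ctrl.pinpoint("bar_tab",n)[:3] for n in S}
print({n:[(round(r["score"],2),r["xy"]) for r in u[n]] for n in u})
E
```

```text
[621.3 -58.4 317.2] 43.62416202952228
clip 0.93 [261. 132. 280. 192.] [ 580.3 -119.4] [71.6 26.5] long axis deg -1.1 sat 11.0
clip 0.68 [311. 133. 332. 189.] [580.1 -56. ] [72.3 23.7] long axis deg 0.0 sat 11.0
clip 0.57 [633. 139. 637. 156.] [526.8 456.8] [31.7 22.2] long axis deg 5.1 sat 255.0
clip 0.49 [548.   3. 562.   5.] [326.9 287.2] [28.9 12.9] long axis deg -75.4 sat 201.0
0.96 [322. 330.] [685.9 -55.4 245. ]
0.52 [318. 250.] [626.3 -58.4 245. ]
{'scene': [(0.91, [329.0, 223.6])], 'top': [(0.2, [348.1, 232.3])]}
```

View pics/w7.png

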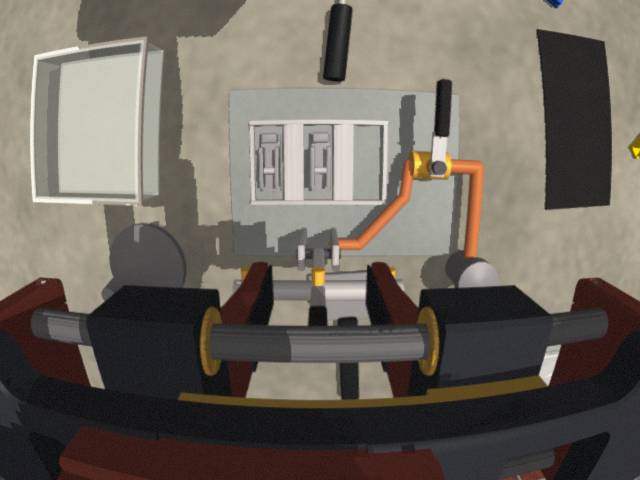

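The wrist view shows clips in the left and middle bays, at (270,162) and (321,160), and an empty mat. The upright tab is near (322,330). I'll grip the tab.

Request:
apply_moves(
  targets=[
    [0,[-0.45,0,0],[0,0,0]],
    [0,[-0.45,0,0],[0,0,0]],
    [0,[-0.39,0,0],[0,0,0]],
    [0,[0,0,0.5],[0,0,0]],
    [0,[0,0,0.5],[0,0,0]],
    [0,[0,0,0.5],[0,0,0]],
    [0,[0,0,0.32],[0,0,0]],
    [0,[0,0,0],[0,0,0]],
  ],
)

```text
t: 30.45
ee_pos: [684.4, -58.7, 224.0]
orientation: [-0.0, -3.139, -0.0]
ft_force: [-0.1, 0.4, -0.1]
width: 44.1
grasp_force: 0.0
```

Request:
apply_moves(
  targets=[
    [-1,[0,0,0],[0,0,0]],
    [-1,[0,0,0],[0,0,0]],
    [-1,[0,0,0],[0,0,0]],
    [-1,[0,0,0],[0,0,0]],
    [-1,[0,0,0],[0,0,0]],
    [-1,[0,0,0],[0,0,0]],
  ],
)

```text
t: 31.2
ee_pos: [685.4, -59.5, 225.9]
orientation: [0.0, 3.141, -0.002]
ft_force: [-1.5, -5.0, 4.8]
width: 13.9
grasp_force: 30.0
```

```bash
python3 -c "
import numpy as np
a=np.radians(np.linspace(91.7,-1.5,19));x=681-170*np.cos(a);z=170*np.sin(a)
for i,(p,q) in enumerate(zip(-np.diff(x)/50,-np.diff(z)/50)):print([round(p,2),0,round(q,2)],end=', ')
print(sum(-np.diff(x)),sum(np.diff(z)))"
```

```text
[np.float64(0.31), 0, np.float64(0.0)], [np.float64(0.31), 0, np.float64(0.03)], [np.float64(0.3), 0, np.float64(0.06)], [np.float64(0.29), 0, np.float64(0.09)], [np.float64(0.29), 0, np.float64(0.11)], [np.float64(0.27), 0, np.float64(0.14)], [np.float64(0.26), 0, np.float64(0.16)], [np.float64(0.24), 0, np.float64(0.19)], [np.float64(0.23), 0, np.float64(0.21)], [np.float64(0.21), 0, np.float64(0.23)], [np.float64(0.19), 0, np.float64(0.24)], [np.float64(0.16), 0, np.float64(0.26)], [np.float64(0.14), 0, np.float64(0.27)], [np.float64(0.11), 0, np.float64(0.29)], [np.float64(0.09), 0, np.float64(0.29)], [np.float64(0.06), 0, np.float64(0.3)], [np.float64(0.03), 0, np.float64(0.31)], [np.float64(0.01), 0, np.float64(0.31)], 174.98500674031362 -174.37525743263373
```

Request:
apply_moves(
  targets=[
    [-1,[0.31,0,0],[0,0,0]],
    [-1,[0.31,0,0.03],[0,0,0]],
    [-1,[0.3,0,0.06],[0,0,0]],
    [-1,[0.29,0,0.09],[0,0,0]],
    [-1,[0.29,0,0.11],[0,0,0]],
    [-1,[0.27,0,0.14],[0,0,0]],
  ],
)

```text
t: 31.95
ee_pos: [598.2, -59.5, 205.9]
orientation: [0.0, 3.136, -0.002]
ft_force: [-1.6, -5.4, 10.2]
width: 13.6
grasp_force: 30.0
```

Request:
apply_moves(
  targets=[
    [-1,[0.26,0,0.16],[0,0,0]],
    [-1,[0.24,0,0.19],[0,0,0]],
    [-1,[0.23,0,0.21],[0,0,0]],
    [-1,[0.21,0,0.23],[0,0,0]],
    [-1,[0.19,0,0.24],[0,0,0]],
    [-1,[0.16,0,0.26],[0,0,0]],
  ],
)

```text
t: 32.7
ee_pos: [530.4, -59.5, 139.4]
orientation: [0.0, -3.139, 0.002]
ft_force: [-7.6, -7.7, 8.5]
width: 13.8
grasp_force: 30.0
```

Request:
apply_moves(
  targets=[
    [-1,[0.14,0,0.27],[0,0,0]],
    [-1,[0.11,0,0.29],[0,0,0]],
    [-1,[0.09,0,0.29],[0,0,0]],
    [-1,[0.06,0,0.3],[0,0,0]],
    [-1,[0.03,0,0.3],[0,0,0]],
  ],
)

```text
t: 33.33
ee_pos: [506.9, -59.4, 65.6]
orientation: [0.001, -3.135, 0.001]
ft_force: [-10.6, -11.1, 5.5]
width: 13.9
grasp_force: 30.0
```

Request:
apply_moves(
  targets=[
    [-1,[-0.02,0,0.2],[0,0,0]],
    [-1,[0,0,0.1],[0,0,0]],
    [-1,[0,0,0],[0,0,0]],
  ],
)

```text
t: 33.7
ee_pos: [506.5, -59.4, 49.9]
orientation: [0.001, -3.132, 0.0]
ft_force: [-12.6, -12.1, -0.5]
width: 13.7
grasp_force: 30.0
```

Request:
apply_moves(
  targets=[
    [-1,[0,0,0.06],[0,0,0]],
    [-1,[0,0,0],[0,0,0]],
  ],
)

```text
t: 33.95
ee_pos: [506.6, -59.4, 47.2]
orientation: [0.0, -3.132, 0.0]
ft_force: [-13.0, -12.5, 0.7]
width: 13.9
grasp_force: 30.0
```

```bash
python3 - <<'E'
from h import *
n="scene";S=ctrl.get_image(n)
print([(round(r["score"],2),r["xy"]) for r in ctrl.pinpoint("bar_tab",n)[:3]])
for a in (0,3,6,10,15): 
    t=np.radians(a);print(a,proj(S,(681-170*np.cos(t),-59,75+170*np.sin(t))))
cv2.imwrite("pics/sc8.png",cv2.resize(S["pixels"][150:390,200:460],None,fx=2.4,fy=2.4))
E
```

```text
[(0.67, [176.5, 367.9]), (0.63, [268.3, 256.9]), (0.5, [273.0, 396.1])]
0 [269.55855142 257.94135156]
3 [269.40544583 254.90339382]
6 [269.40982984 251.92310165]
10 [269.66378113 248.05218779]
15 [270.38480517 243.40428925]
```

View pics/sc8.png

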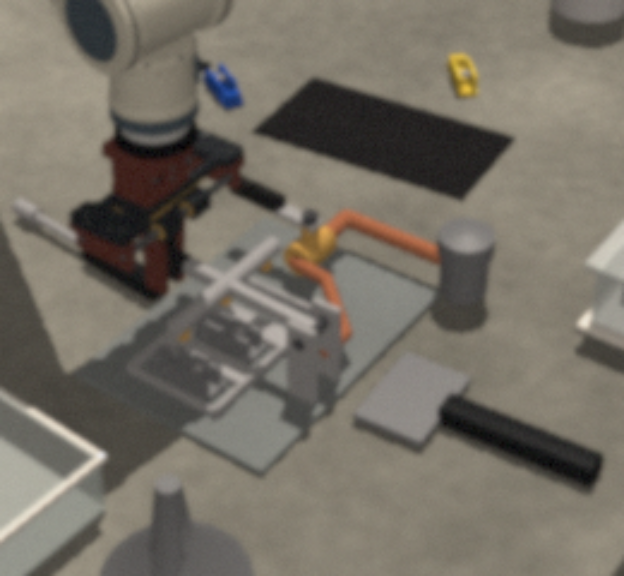

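Request:
apply_moves(
  targets=[
    [-1,[-0.06,0,0.08],[0,0,0]],
    [-1,[0,0,0],[0,0,0]],
  ],
)

```text
t: 34.3
ee_pos: [507.3, -59.3, 42.5]
orientation: [0.001, -3.127, -0.0]
ft_force: [-15.8, -13.6, -1.0]
width: 13.6
grasp_force: 30.0
```

Request:
apply_moves(
  targets=[
    [-0.2,[0,0,0],[0,0,0]],
    [-0.2,[0,0,0],[0,0,0]],
    [-0.2,[0,0,0],[0,0,0]],
    [-0.2,[0,0,-0.6],[0,0,0]],
    [-0.2,[0,0,-0.6],[0,0,0]],
    [-0.2,[0,0,-0.6],[0,0,0]],
    [-1,[0,0,0],[0,0,0]],
    [-1,[0,0,0],[0,0,0]],
  ],
)

```text
t: 35.3
ee_pos: [514.4, -58.5, 134.3]
orientation: [0.0, -3.141, -0.0]
ft_force: [0.3, 0.4, -0.8]
width: 18.0
grasp_force: 0.0
```

Request:
apply_moves(
  targets=[
    [-1,[0,0,0],[0,0,0]],
    [-1,[0,0,0],[0,0,0]],
    [-1,[0,0,0],[0,0,0]],
    [-1,[0,0,0],[0,0,0]],
  ],
)

```text
t: 35.8
ee_pos: [514.5, -58.7, 134.4]
orientation: [-0.0, -3.141, -0.0]
ft_force: [0.2, 0.7, 0.4]
width: 0.3
grasp_force: 0.0
```

```bash
python3 - <<'E'
from h import *
im=wrist();print(im["T"][0].round(1),ctrl.get_obs()["width"],ctrl.get_obs()["ft_force"])
for l,z in(("bar_tab",75),("valve_grip",75),("valve_hinge",75)):
  for r in ctrl.pinpoint(l,"wrist")[:2]: print(l,round(r["score"],2),np.round(r["xy"]),np.round(won(im,r["xy"],z),1))
n="scene";S=ctrl.get_image(n)
print([(round(r["score"],2),r["xy"]) for r in ctrl.pinpoint("bar_tab",n)[:3]])
E
```

```text
[514.5 -58.7 134.4] 0.43219457121199484 [-0.28307184 -0.27736718  0.58294772]
bar_tab 0.95 [318. 244.] [511.4 -58.3  75. ]
valve_grip 0.66 [521. 243.] [511.7  82.   75. ]
[(0.84, [268.6, 256.7]), (0.71, [274.5, 394.0])]
```

Request:
apply_moves(
  targets=[
    [-1,[0.05,0,0.4],[0,0,0]],
    [-1,[0,0,0.4],[0,0,0]],
    [-1,[0,0,0.1],[0,0,0]],
    [-1,[0,0,0],[0,0,0]],
  ],
)

```text
t: 36.6
ee_pos: [512.2, -58.7, 89.7]
orientation: [-0.0, -3.141, -0.0]
ft_force: [0.2, -0.2, 0.3]
width: 0.7
grasp_force: 0.0
```

Request:
apply_moves(
  targets=[
    [-1,[0,0,0.08],[0,0,0]],
    [-1,[0,0,0],[0,0,0]],
  ],
)

```text
t: 36.85
ee_pos: [512.4, -58.7, 86.0]
orientation: [-0.0, 3.141, -0.0]
ft_force: [-0.3, -0.6, 0.6]
width: 0.3
grasp_force: 0.0
```

Request:
apply_moves(
  targets=[
    [-1,[0,0,0.05],[0,0,0]],
    [-1,[0,0,0],[0,0,0]],
  ],
)

```text
t: 37.1
ee_pos: [512.5, -58.7, 84.2]
orientation: [-0.0, 3.141, -0.0]
ft_force: [-2.5, 0.7, 10.6]
width: 0.4
grasp_force: 5.2
```

Request:
apply_moves(
  targets=[
    [-1,[0,0,0.03],[0,0,0]],
    [-1,[0,0,0],[0,0,0]],
  ],
)

```text
t: 37.35
ee_pos: [512.6, -58.8, 83.8]
orientation: [-0.0, 3.141, -0.0]
ft_force: [-7.7, 0.6, 24.7]
width: 0.1
grasp_force: 12.6
```

The bar meets a hard stop at tab top 84 mm, so it is fully down. Next is the valve.

Request:
apply_moves(
  targets=[
    [-1,[0,0,-0.6],[0,0,0]],
    [0,[0,0,-0.6],[0,0,0]],
    [0,[0,0.7,0],[0,0,0.019]],
    [0,[0,0.7,0],[0,0,0.019]],
    [0,[0,0.7,0],[0,0,0]],
    [0,[0,0.67,0],[0,0,0]],
    [0,[0,0,0],[0,0,0]],
  ],
)

```text
t: 38.22
ee_pos: [517.4, 81.3, 141.8]
orientation: [0.089, 3.14, 0.0]
ft_force: [0.1, -1.0, 0.2]
width: 43.7
grasp_force: 0.0
```

```bash
python3 - <<'E'
from h import *
im=wrist();print(im["T"][0].round(1),ctrl.get_obs()["width"])
cv2.imwrite("pics/w9.png",im["pixels"])
for l,z in(("valve_grip",75),("valve_hinge",75)):
  for r in ctrl.pinpoint(l,"wrist")[:2]: print(l,round(r["score"],2),np.round(r["xy"]),np.round(won(im,r["xy"],z),1))
plan((511.5,80,58),np.radians(176.6),2)
E
```

```text
[517.4  81.3 141.8] 44.076284475609
valve_grip 0.95 [319. 240.] [513.7  82.3  75. ]
valve_hinge 0.7 [319. 333.] [581.4  78.6  75. ]
from [517.1  79.1 141.6] 176.58 wz/row -0.0001
[[0.057, 0.006, 0.836], [0.057, 0.006, 0.836]]
```

View pics/w9.png

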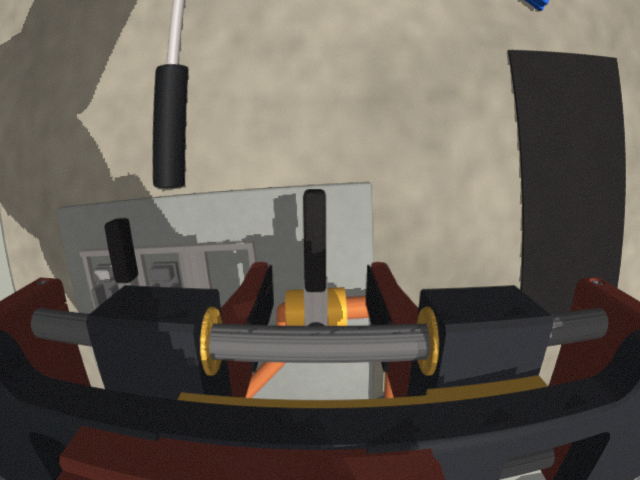

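The handle at (315,240) is centred between the fingers and aligned with the tool.

Request:
apply_moves(
  targets=[
    [0,[0.06,0,0.6],[0,0,0]],
    [0,[0.04,0,0.6],[0,0,0]],
    [0,[0,0,0.44],[0,0,0]],
    [0,[0,0,0],[0,0,0]],
    [-1,[0,0,0],[0,0,0]],
    [-1,[0,0,0],[0,0,0]],
    [-1,[0,0,0],[0,0,0]],
    [-1,[0,0,0],[0,0,0]],
  ],
)

```text
t: 39.38
ee_pos: [512.7, 79.9, 60.4]
orientation: [0.094, 3.139, -0.0]
ft_force: [-0.8, -1.9, 5.2]
width: 14.0
grasp_force: 30.0
```

Request:
apply_moves(
  targets=[
    [-1,[0,0,0],[0,0,0]],
    [-1,[0,0,0],[0,0,0]],
  ],
)

```text
t: 39.62
ee_pos: [512.7, 79.9, 60.3]
orientation: [0.094, 3.139, -0.0]
ft_force: [-1.2, -2.5, 6.4]
width: 13.8
grasp_force: 30.0
```

```bash
python3 - <<'E'
import numpy as np
# hinge (582,76); handle ang a: pos = h+70*(-cos a, sin a); tool x along handle, yaw=pi-a
r=70.5;a0=.06;n=10;A=np.linspace(a0,1.60,n+1);d=A[1]-A[0]
print("wz",d/(np.pi/2))
for i in range(1):
    a=A[i];yaw=np.pi-a;dp=r*np.array([-np.cos(A[i+1])+np.cos(a),np.sin(A[i+1])-np.sin(a)])
    print((dp@[np.cos(yaw),np.sin(yaw)])/50,(dp@[np.sin(yaw),-np.cos(yaw)])/50)
E
```

```text
wz 0.09803944494460753
-0.016686762252671742 0.2162827351363423
```

Request:
apply_moves(
  targets=[
    [-1,[-0.017,0.216,0],[0,0,0.098]],
    [-1,[-0.017,0.216,0],[0,0,0.098]],
    [-1,[-0.017,0.216,0],[0,0,0.098]],
    [-1,[-0.017,0.216,0],[0,0,0.098]],
    [-1,[-0.017,0.216,0],[0,0,0.098]],
  ],
)

```text
t: 40.25
ee_pos: [535.4, 126.9, 60.3]
orientation: [1.272, 2.872, -0.002]
ft_force: [1.1, -11.7, 7.7]
width: 13.8
grasp_force: 30.0
```

Request:
apply_moves(
  targets=[
    [-1,[-0.017,0.216,0],[0,0,0.098]],
    [-1,[-0.017,0.216,0],[0,0,0.098]],
    [-1,[-0.017,0.216,0],[0,0,0.098]],
    [-1,[-0.017,0.216,0],[0,0,0.098]],
    [-1,[-0.017,0.216,0],[0,0,0.098]],
    [-1,[0,0,0],[0,0,0]],
  ],
)

```text
t: 41.0
ee_pos: [581.7, 144.3, 60.1]
orientation: [-2.251, -2.188, 0.012]
ft_force: [-12.2, -9.0, 16.3]
width: 13.8
grasp_force: 30.1
```

Request:
apply_moves(
  targets=[
    [-1,[0,0.08,0],[0,0,0.01]],
    [-1,[0,0,0],[0,0,0]],
  ],
)

```text
t: 41.25
ee_pos: [581.8, 144.2, 59.9]
orientation: [-2.263, -2.169, 0.02]
ft_force: [-23.3, -7.2, 25.9]
width: 14.3
grasp_force: 30.3
```

```bash
python3 - <<'E'
from h import *
o=ctrl.get_obs();print(o["moment"])
n="scene";S=ctrl.get_image(n)
for l in("valve_grip","valve_hinge"): print([(round(r["score"],2),r["xy"]) for r in ctrl.pinpoint(l,n)[:3]])
for a in (1.3,1.45,1.57): print(a,proj(S,(581.5-70*np.cos(a),76+70*np.sin(a),75)))
cv2.imwrite("pics/sc10.png",cv2.resize(S["pixels"][150:390,200:460],None,fx=2.4,fy=2.4))
E
```

```text
[-1.20795354  3.64856552  0.52073207]
[(0.47, [343.4, 227.0])]
[(0.66, [329.0, 238.8]), (0.43, [385.6, 321.5]), (0.19, [294.9, 295.2])]
1.3 [338.40356367 223.65781417]
1.45 [342.33596389 224.64168063]
1.57 [345.28926331 225.6691067 ]
```

View pics/sc10.png

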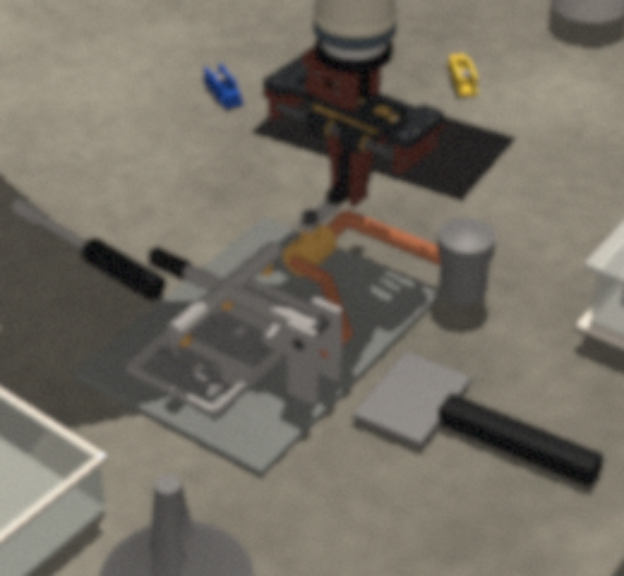

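The force climbs with no movement, so the valve is at its open stop. I'll hold it for over two seconds.

Request:
apply_moves(
  targets=[
    [-1,[0,0,0],[0,0,0]],
    [-1,[0,0,0],[0,0,0]],
    [-1,[0,0,0],[0,0,0]],
    [-1,[0,0,0],[0,0,0]],
    [-1,[0,0,0],[0,0,0]],
    [-1,[0,0,0],[0,0,0]],
    [-1,[0,0,0],[0,0,0]],
    [-1,[0,0,0],[0,0,0]],
  ],
)

```text
t: 42.4
ee_pos: [581.8, 144.2, 59.9]
orientation: [-2.263, -2.17, 0.02]
ft_force: [-22.3, -6.8, 24.7]
width: 14.2
grasp_force: 30.3
```

Request:
apply_moves(
  targets=[
    [-1,[0,0,0],[0,0,0]],
    [-1,[0,0,0],[0,0,0]],
    [-1,[0,0,0],[0,0,0]],
    [-1,[0,0,0],[0,0,0]],
    [-1,[0,0,0],[0,0,0]],
    [-1,[0,0,0],[0,0,0]],
    [-1,[0,0,0],[0,0,0]],
    [-1,[0,0,0],[0,0,0]],
  ],
)

```text
t: 43.4
ee_pos: [581.8, 144.2, 59.9]
orientation: [-2.263, -2.169, 0.02]
ft_force: [-21.7, -6.9, 24.9]
width: 13.9
grasp_force: 30.3
```

Request:
apply_moves(
  targets=[
    [-1,[0,0,0],[0,0,0]],
    [-1,[0,0,0],[0,0,0]],
    [-1,[0,0,0],[0,0,0]],
    [-1,[0,0,0],[0,0,0]],
    [-1,[0,0,0],[0,0,0]],
    [-1,[0,0,0],[0,0,0]],
    [-1,[0,0,0],[0,0,0]],
    [-1,[0,0,0],[0,0,0]],
  ],
)

```text
t: 44.4
ee_pos: [581.8, 144.2, 59.9]
orientation: [-2.263, -2.169, 0.02]
ft_force: [-22.5, -7.0, 25.6]
width: 13.8
grasp_force: 30.3
```

Request:
apply_moves(
  targets=[
    [-1,[0,-0.08,0],[0,0,-0.01]],
    [-1,[-0.017,-0.216,0],[0,0,-0.098]],
    [-1,[-0.017,-0.216,0],[0,0,-0.098]],
    [-1,[-0.017,-0.216,0],[0,0,-0.098]],
    [-1,[-0.017,-0.216,0],[0,0,-0.098]],
    [-1,[-0.017,-0.216,0],[0,0,-0.098]],
  ],
)

```text
t: 45.15
ee_pos: [535.5, 126.8, 60.3]
orientation: [1.259, 2.877, 0.0]
ft_force: [2.5, -6.5, 3.7]
width: 13.8
grasp_force: 30.2
```

Request:
apply_moves(
  targets=[
    [-1,[-0.017,-0.216,0],[0,0,-0.098]],
    [-1,[-0.017,-0.216,0],[0,0,-0.098]],
    [-1,[-0.017,-0.216,0],[0,0,-0.098]],
    [-1,[-0.017,-0.216,0],[0,0,-0.098]],
    [-1,[-0.017,-0.216,0],[0,0,-0.098]],
    [-1,[0,0,0],[0,0,0]],
  ],
)

```text
t: 45.9
ee_pos: [512.7, 79.3, 60.2]
orientation: [0.094, 3.14, -0.0]
ft_force: [-0.9, -1.4, 5.2]
width: 14.0
grasp_force: 30.0
```

Request:
apply_moves(
  targets=[
    [-1,[0,-0.08,0],[0,0,-0.03]],
    [-1,[0,0,0],[0,0,0]],
  ],
)

```text
t: 46.15
ee_pos: [512.6, 76.0, 60.2]
orientation: [0.021, 3.141, 0.0]
ft_force: [-1.4, -0.4, 6.2]
width: 13.7
grasp_force: 30.0
```

Request:
apply_moves(
  targets=[
    [-1,[0,-0.06,0],[0,0,-0.01]],
    [-1,[0,0,0],[0,0,0]],
  ],
)

```text
t: 46.4
ee_pos: [512.6, 75.1, 60.2]
orientation: [-0.001, 3.141, 0.005]
ft_force: [-1.9, 14.2, 3.5]
width: 14.0
grasp_force: 30.0
```

Valve closed against its stop. I'll release it and go back to the bar tab.

Request:
apply_moves(
  targets=[
    [-0.1,[0,0,0],[0,0,0]],
    [-0.1,[0,0,0],[0,0,0]],
    [-0.1,[0,0,0],[0,0,0]],
    [-0.1,[0,0,-0.6],[0,0,0]],
    [-0.1,[0,0,-0.6],[0,0,0]],
    [-0.1,[0,0,-0.5],[0,0,0]],
    [-0.1,[0,-0.6,0],[0,0,0]],
    [-0.1,[0,-0.7,0],[0,0,0]],
  ],
)

```text
t: 47.4
ee_pos: [512.6, 7.3, 145.1]
orientation: [-0.006, 3.141, -0.0]
ft_force: [0.6, 0.4, -0.9]
width: 39.7
grasp_force: 0.0
```

Request:
apply_moves(
  targets=[
    [-0.1,[0,-0.7,0],[0,0,0]],
    [-0.1,[0,-0.64,0],[0,0,0]],
    [-0.1,[0,0,0],[0,0,0]],
  ],
)

```text
t: 47.78
ee_pos: [512.5, -60.9, 144.6]
orientation: [-0.001, -3.142, 0.0]
ft_force: [0.6, -0.1, -0.3]
width: 39.7
grasp_force: 0.0
```

```bash
python3 - <<'E'
from h import *
im=wrist();print(im["T"][0].round(1),im["T"][1].round(3).tolist())
for l,z in(("bar_tab",75),("valve_grip",75),("valve_hinge",75)):
  for r in ctrl.pinpoint(l,"wrist")[:2]: print(l,round(r["score"],2),np.round(r["xy"]),np.round(won(im,r["xy"],z),1))
plan((511,-58.7,57),np.pi,3)
a=np.radians(np.linspace(0,91.7,19));x=-170*np.cos(a);z=170*np.sin(a)
for p,q in zip(-np.diff(x)/50,-np.diff(z)/50):print([float(round(p,2)),0,float(round(q,2))],end=', ')
E
```

```text
[512.5 -60.9 144.6] [[-1.0, 0.0, -0.0], [0.0, 1.0, -0.0], [0.0, -0.0, -1.0]]
bar_tab 0.63 [ 31. 223.] [ 497.4 -293.7   75. ]
bar_tab 0.62 [324. 244.] [512.9 -56.8  75. ]
valve_grip 0.69 [513. 244.] [513.4  79.1  75. ]
from [512.5 -58.5 144.6] 180.2 wz/row 0.0007
[[0.01, -0.001, 0.584], [0.01, -0.002, 0.584], [0.01, -0.002, 0.584]]
[-0.01, 0, -0.3], [-0.04, 0, -0.3], [-0.07, 0, -0.29], [-0.09, 0, -0.29], [-0.12, 0, -0.28], [-0.14, 0, -0.27], [-0.17, 0, -0.25], [-0.19, 0, -0.24], [-0.21, 0, -0.22], [-0.23, 0, -0.2], [-0.24, 0, -0.18], [-0.26, 0, -0.16], [-0.27, 0, -0.13], [-0.28, 0, -0.11], [-0.29, 0, -0.08], [-0.3, 0, -0.06], [-0.3, 0, -0.03], [-0.3, 0, -0.0],
```

Request:
apply_moves(
  targets=[
    [-0.1,[0.02,0.01,0.58],[0,0,0]],
    [-0.1,[0,0,0.58],[0,0,0]],
    [-0.1,[0,0,0.58],[0,0,0]],
    [-1,[0,0,0],[0,0,0]],
    [-1,[0,0,0],[0,0,0]],
    [-1,[0,0,0],[0,0,0]],
    [-1,[0,0,0],[0,0,0]],
    [-1,[0,0,0],[0,0,0]],
  ],
)

```text
t: 48.98
ee_pos: [512.6, -59.5, 58.9]
orientation: [-0.005, 3.139, -0.002]
ft_force: [0.6, -5.0, -1.4]
width: 13.8
grasp_force: 30.0
```

Request:
apply_moves(
  targets=[
    [-1,[-0.01,0,-0.3],[0,0,0]],
    [-1,[-0.04,0,-0.3],[0,0,0]],
    [-1,[-0.07,0,-0.29],[0,0,0]],
    [-1,[-0.09,0,-0.29],[0,0,0]],
    [-1,[-0.12,0,-0.28],[0,0,0]],
    [-1,[-0.14,0,-0.27],[0,0,0]],
  ],
)

```text
t: 49.72
ee_pos: [535.8, -59.5, 145.4]
orientation: [-0.005, 3.14, -0.002]
ft_force: [3.8, -5.4, -7.4]
width: 14.2
grasp_force: 30.0
```

Request:
apply_moves(
  targets=[
    [-1,[-0.17,0,-0.25],[0,0,0]],
    [-1,[-0.19,0,-0.24],[0,0,0]],
    [-1,[-0.21,0,-0.22],[0,0,0]],
    [-1,[-0.23,0,-0.2],[0,0,0]],
    [-1,[-0.24,0,-0.18],[0,0,0]],
    [-1,[-0.26,0,-0.16],[0,0,0]],
  ],
)

```text
t: 50.48
ee_pos: [598.9, -59.5, 206.8]
orientation: [0.005, -3.139, 0.003]
ft_force: [-1.1, -5.8, -9.1]
width: 13.9
grasp_force: 30.0
```

Request:
apply_moves(
  targets=[
    [-1,[-0.27,0,-0.13],[0,0,0]],
    [-1,[-0.28,0,-0.11],[0,0,0]],
    [-1,[-0.29,0,-0.08],[0,0,0]],
    [-1,[-0.3,0,-0.06],[0,0,0]],
    [-1,[-0.3,0,-0.03],[0,0,0]],
    [-1,[-0.3,0,0],[0,0,0]],
    [-1,[0,0,0],[0,0,0]],
  ],
)

```text
t: 51.35
ee_pos: [687.6, -59.5, 228.5]
orientation: [-0.005, 3.141, -0.003]
ft_force: [-0.7, -5.9, 0.6]
width: 13.7
grasp_force: 30.0
```

Push further into the up stop until the force shows it.

Request:
apply_moves(
  targets=[
    [-1,[-0.1,0,0],[0,0,0]],
    [-1,[-0.1,0,0],[0,0,0]],
    [-1,[0,0,0],[0,0,0]],
  ],
)

```text
t: 51.72
ee_pos: [696.4, -59.5, 228.3]
orientation: [0.005, -3.141, 0.003]
ft_force: [-1.5, -4.7, 0.4]
width: 13.3
grasp_force: 30.0
```

Request:
apply_moves(
  targets=[
    [-1,[-0.1,0,0],[0,0,0]],
    [-1,[0,0,0],[0,0,0]],
  ],
)

```text
t: 51.98
ee_pos: [701.1, -59.4, 228.0]
orientation: [0.005, -3.14, 0.003]
ft_force: [-1.5, -4.8, -0.3]
width: 14.0
grasp_force: 30.0
```

Request:
apply_moves(
  targets=[
    [-1,[-0.08,0,0],[0,0,0]],
    [-1,[0,0,0],[0,0,0]],
  ],
)

```text
t: 52.22
ee_pos: [702.7, -59.5, 227.8]
orientation: [0.005, -3.134, 0.003]
ft_force: [-12.1, -5.7, 3.7]
width: 13.3
grasp_force: 30.0
```

Request:
apply_moves(
  targets=[
    [-1,[-0.06,0,0],[0,0,0]],
    [-1,[0,0,0],[0,0,0]],
  ],
)

```text
t: 52.48
ee_pos: [702.8, -59.4, 227.7]
orientation: [0.005, -3.128, 0.003]
ft_force: [-22.8, -4.6, 10.1]
width: 13.6
grasp_force: 30.0
```

Request:
apply_moves(
  targets=[
    [0,[0,0,0],[0,0,0]],
    [0,[0,0,0],[0,0,0]],
    [0,[0,0,0],[0,0,0]],
    [0,[0,0,-0.5],[0,0,0]],
    [0,[0,0,-0.5],[0,0,0]],
    [0,[0,0,-0.5],[0,0,0]],
    [0,[0,0,-0.5],[0,0,0]],
  ],
)

```text
t: 53.35
ee_pos: [709.3, -57.9, 328.1]
orientation: [-0.005, 3.141, 0.0]
ft_force: [0.3, 0.5, 0.8]
width: 44.1
grasp_force: 0.0
```

Request:
apply_moves(
  targets=[
    [0,[0.6,0,0],[0,0,0]],
    [0,[0.6,0,0],[0,0,0]],
    [0,[0.6,0,0],[0,0,0]],
    [0,[0.6,0,0],[0,0,0]],
    [0,[0,0,0.5],[0,0,0]],
    [0,[0,0,0.5],[0,0,0]],
    [0,[0,0,0.5],[0,0,0]],
    [0,[0,0,0],[0,0,0]],
  ],
)

```text
t: 54.35
ee_pos: [588.1, -58.2, 250.6]
orientation: [0.005, -3.138, -0.001]
ft_force: [0.3, -1.0, -0.5]
width: 43.9
grasp_force: 0.0
```

```bash
python3 - <<'E'
from h import *
im=wrist();print(im["T"][0].round(1));wclips(im,19);cv2.imwrite("pics/w11.png",im["pixels"])
for l,z in(("valve_grip",75),("valve_hinge",75),("bin",0)):
  for r in ctrl.pinpoint(l,"wrist")[:1]: print(l,round(r["score"],2),np.round(r["xy"]),np.round(won(im,r["xy"],z),1))
n="scene";S=ctrl.get_image(n)
print([(round(r["score"],2),r["xy"]) for r in ctrl.pinpoint("bar_tab",n)[:3]])
E
```

```text
[588.1 -58.2 250.6]
clip 0.69 [250. 163. 276. 232.] [ 580.2 -119.7] [72.6 27.5] long axis deg -1.1 sat 11.0
clip 0.61 [309. 163. 332. 229.] [580.2 -56.3] [74. 24.] long axis deg 0.3 sat 11.0
clip 0.52 [572.   3. 596.  17.] [316.4 293.3] [56.  25.7] long axis deg -73.7 sat 209.0
valve_grip 0.97 [462. 136.] [511.7  77.9  75. ]
valve_hinge 0.62 [457. 206.] [579.1  76.5  75. ]
bin 0.7 [320. 306.] [716.7 -55.2   0. ]
[(0.77, [332.2, 221.3])]
```

View pics/w11.png

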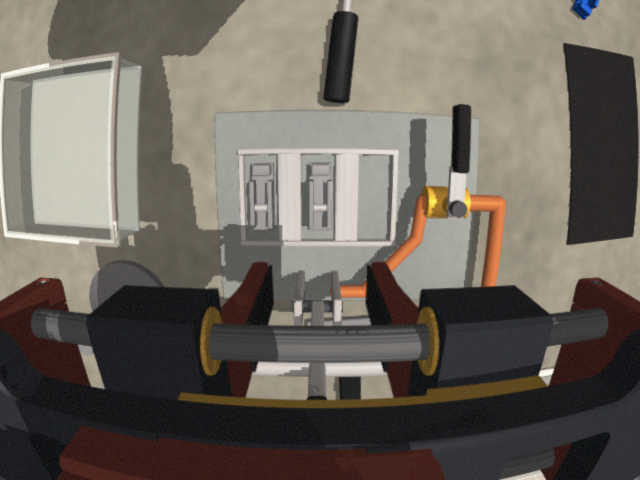

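Bar up, valve closed, and both clips still in their bays at (262,197) and (320,196). I'll pick up the -y clip first.

Request:
apply_moves(
  targets=[
    [-0.1,[0.07,-0.6,0],[0,0,0]],
    [-0.1,[0.07,-0.63,0],[0,0,0]],
    [-0.1,[0,0,0.7],[0,0,0]],
    [-0.1,[0,0,0.7],[0,0,0]],
    [-0.1,[0,0,0.7],[0,0,0]],
    [-0.1,[0,0,0.7],[0,0,0]],
    [-0.1,[0,0,0.7],[0,0,0]],
    [-0.1,[0,0,0],[0,0,0]],
  ],
)

```text
t: 55.7
ee_pos: [580.7, -119.6, 75.3]
orientation: [0.005, -3.137, -0.002]
ft_force: [0.4, -0.1, -0.6]
width: 39.1
grasp_force: 0.0
```

```bash
python3 - <<'E'
from h import *
o=ctrl.get_obs()
im=wrist();print(im["T"][0].round(1));wclips(im,19)
plan((580.5,-120,23),np.pi,2)
E
```

```text
[ 580.7 -119.6   75.3]
clip 0.73 [395. 189. 445. 301.] [579.  -55.3] [73.1 30.8] long axis deg 0.9 sat 12.0
clip 0.58 [297. 188. 340. 304.] [ 579.6 -119.4] [73.8 26.2] long axis deg 1.0 sat 11.0
from [ 583.  -120.1   78.1] 180.18 wz/row 0.001
[[0.025, 0.001, 0.551], [0.025, 0.001, 0.551]]
```

Request:
apply_moves(
  targets=[
    [-0.1,[0.01,0,0.55],[0,0,0]],
    [-0.1,[0,0,0.53],[0,0,0]],
    [-0.1,[0,0,0],[0,0,0]],
    [-1,[0,0,0],[0,0,0]],
    [-1,[0,0,0],[0,0,0]],
    [-1,[0,0,0],[0,0,0]],
    [-1,[0,0,0],[0,0,0]],
  ],
)

```text
t: 56.68
ee_pos: [583.0, -120.2, 24.9]
orientation: [-0.005, 3.139, -0.001]
ft_force: [-0.8, 0.2, 7.2]
width: 23.5
grasp_force: 30.0
```

Request:
apply_moves(
  targets=[
    [-1,[0,0,-0.2],[0,0,0]],
    [-1,[0,0,-0.7],[0,0,0]],
    [-1,[0,0,-0.7],[0,0,0]],
    [-1,[0,0,-0.7],[0,0,0]],
    [-1,[0,0,-0.5],[0,0,0]],
    [-1,[0,0,0],[0,0,0]],
  ],
)

```text
t: 57.42
ee_pos: [583.2, -120.3, 165.8]
orientation: [-0.005, 3.137, -0.002]
ft_force: [0.4, -0.5, -0.1]
width: 23.6
grasp_force: 30.0
```

```bash
python3 - <<'E'
from h import *
print(ctrl.get_obs()["width"],ctrl.get_obs()["grasp_force"])
im=wrist()
for m in ctrl.masks_of("bin","wrist")[:2]:print(m["score"],m["bbox"])
T=ctrl.get_image("top")
for r in maskrect("bin",T,"top",65)[:1]: print(r)
for r in ctrl.pinpoint("bin","top")[:1]: print(onz(T,r["xy"],0))
plan((513,-330,160),np.radians(120),10)
E
```

```text
23.5570819771374 29.999460875988007
0.87 [0.0, 19.4, 161.2, 281.0]
0.31 [375.9, 173.8, 411.9, 257.3]
(0.74, [533.4, 207.5, 559.9, 256.0], ((565.3048706054688, -437.1580810546875), (47.76604080200195, 99.8850326538086), 86.8152847290039))
from [ 580.9 -119.8  161.8] 180.18 wz/row 0.0669
[[0.137, -0.42, 0.004], [0.092, -0.432, 0.004], [0.047, -0.439, 0.004], [0.0, -0.442, 0.004], [-0.046, -0.439, 0.004], [-0.092, -0.432, 0.004], [-0.137, -0.42, 0.004], [-0.18, -0.404, 0.004]]
[[-0.221, -0.382, 0.004], [-0.26, -0.357, 0.004]]
```

Request:
apply_moves(
  targets=[
    [-1,[0.15,-0.6,0],[0,0,0]],
    [-1,[0.15,-0.6,0],[0,0,0]],
    [-1,[0.15,-0.6,0],[0,0,0]],
    [-1,[0.15,-0.6,0],[0,0,0]],
    [-1,[0.15,-0.6,0],[0,0,0]],
    [-1,[0.15,-0.6,0],[0,0,0]],
    [-1,[0.15,-0.6,0],[0,0,0]],
    [-1,[0.15,-0.6,0],[0,0,0]],
  ],
)

```text
t: 58.68
ee_pos: [521.7, -360.8, 161.8]
orientation: [0.005, -3.14, -0.002]
ft_force: [-0.3, -0.3, -0.4]
width: 23.7
grasp_force: 30.0
```

Request:
apply_moves(
  targets=[
    [-1,[0.15,-0.6,0],[0,0,0]],
    [-1,[0,0,0],[0,0,0]],
  ],
)

```text
t: 58.92
ee_pos: [514.2, -391.6, 161.8]
orientation: [0.001, -3.14, -0.001]
ft_force: [0.3, 0.6, -0.7]
width: 23.7
grasp_force: 30.0
```

```bash
python3 - <<'E'
from h import *
im=wrist();print(im["T"][0].round(1),ctrl.get_obs()["width"],ctrl.get_obs()["qpos"].round(2));cv2.imwrite("pics/w12.png",im["pixels"])
E
```

```text
[ 514.2 -391.6  161.8] 24.11290778419245 [-0.67  0.52  1.62  0.    1.   -2.24]
```

View pics/w12.png

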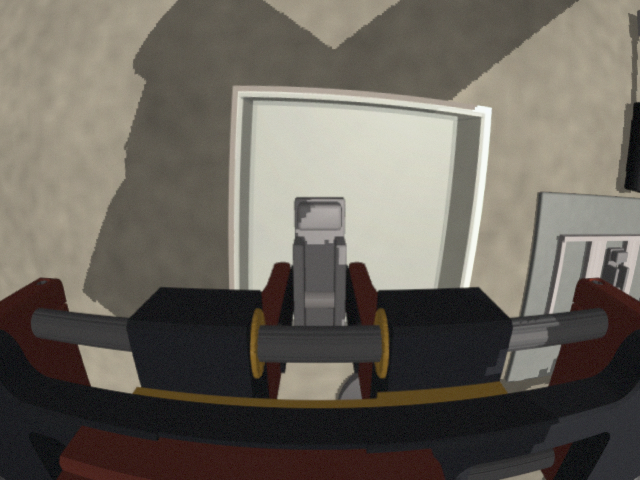

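The clip is over the bin interior, with the walls at columns 240 and 480. I'll lower it in.

Request:
apply_moves(
  targets=[
    [-1,[0,0,0.7],[0,0,0]],
    [-1,[0,0,0.7],[0,0,0]],
    [-1,[0,0,0.7],[0,0,0]],
    [-1,[0,0,0.5],[0,0,0]],
    [-1,[0,0,0.18],[0,0,0]],
    [-1,[0,0,0],[0,0,0]],
  ],
)

```text
t: 59.72
ee_pos: [515.2, -389.3, 23.8]
orientation: [0.006, -3.141, -0.001]
ft_force: [0.3, 0.2, -0.2]
width: 23.9
grasp_force: 30.0
```

Request:
apply_moves(
  targets=[
    [-0.1,[0,0,0],[0,0,0]],
    [-0.1,[0,0,0],[0,0,0]],
    [-0.1,[0,0,0],[0,0,0]],
    [-0.1,[0,0,-0.4],[0,0,0]],
    [-0.1,[0,0,-0.7],[0,0,0]],
    [-0.1,[0,0,-0.7],[0,0,0]],
    [-0.1,[0,0,-0.7],[0,0,0]],
    [-0.1,[0,0,-0.5],[0,0,0]],
  ],
)

```text
t: 60.72
ee_pos: [515.7, -390.7, 177.7]
orientation: [-0.005, 3.139, -0.003]
ft_force: [-0.6, -0.2, -0.6]
width: 40.0
grasp_force: 0.0
```

```bash
python3 - <<'E'
from h import *
im=wrist();print(im["T"][0].round(1));wclips(im,15)
plan((580.5,-58,170),np.pi,12)
E
```

```text
[ 515.7 -390.7  177.7]
clip 0.75 [308. 170. 333. 252.] [ 512.2 -389.1] [72.3 24.6] long axis deg 1.1 sat 11.0
clip 0.63 [595. 243. 620. 284.] [568.5 -50.4] [52.4 47.1] long axis deg 0.1 sat 11.0
from [ 516.9 -391.6  178.9] 180.18 wz/row 0.0002
[[-0.108, 0.556, 0.015], [-0.108, 0.556, 0.015], [-0.107, 0.556, 0.015], [-0.107, 0.556, 0.015], [-0.107, 0.556, 0.015], [-0.107, 0.556, 0.015], [-0.107, 0.556, 0.015], [-0.107, 0.556, 0.015]]
[[-0.107, 0.556, 0.015], [-0.106, 0.556, 0.015], [-0.106, 0.556, 0.015], [-0.106, 0.556, 0.015]]
```

Request:
apply_moves(
  targets=[
    [-0.1,[-0.107,0.556,0],[0,0,0]],
    [-0.1,[-0.107,0.556,0],[0,0,0]],
    [-0.1,[-0.107,0.556,0],[0,0,0]],
    [-0.1,[-0.107,0.556,0],[0,0,0]],
    [-0.1,[-0.107,0.556,0],[0,0,0]],
    [-0.1,[-0.107,0.556,0],[0,0,0]],
  ],
)

```text
t: 61.58
ee_pos: [546.3, -222.2, 173.7]
orientation: [0.005, -3.141, -0.001]
ft_force: [1.1, 0.2, -0.3]
width: 39.6
grasp_force: 0.0
```

Request:
apply_moves(
  targets=[
    [-0.1,[-0.107,0.556,0],[0,0,0]],
    [-0.1,[-0.107,0.556,0],[0,0,0]],
    [-0.1,[-0.107,0.556,0],[0,0,0]],
    [-0.1,[-0.107,0.556,0],[0,0,0]],
    [-0.1,[-0.107,0.556,0],[0,0,0]],
    [-0.1,[-0.107,0.556,0],[0,0,0]],
    [-0.1,[0,0,0.6],[0,0,0]],
    [-0.1,[0,0,0.6],[0,0,0]],
  ],
)

```text
t: 62.58
ee_pos: [578.2, -55.8, 113.4]
orientation: [-0.006, 3.141, -0.0]
ft_force: [0.6, 0.2, -0.2]
width: 39.2
grasp_force: 0.0
```

Request:
apply_moves(
  targets=[
    [-0.1,[0,0,0.6],[0,0,0]],
    [-0.1,[0,0,0],[0,0,0]],
  ],
)

```text
t: 62.82
ee_pos: [576.1, -56.1, 81.9]
orientation: [0.005, -3.136, -0.001]
ft_force: [0.2, 0.6, -0.2]
width: 39.8
grasp_force: 0.0
```

```bash
python3 - <<'E'
from h import *
im=wrist();print(im["T"][0].round(1));wclips(im,19)
plan((580.5,-57,22.7),np.pi,2)
E
```

```text
[576.1 -56.1  81.9]
clip 0.74 [299. 197. 338. 305.] [580.1 -55.8] [74.  25.5] long axis deg -0.7 sat 11.0
clip 0.48 [145. 100. 602. 401.] [ 5.567e+02 -4.000e-01] [340.1 158.7] long axis deg -86.4 sat 13.0
from [578.3 -56.4  84.4] 180.17 wz/row 0.001
[[-0.022, -0.006, 0.617], [-0.022, -0.006, 0.617]]
```

Request:
apply_moves(
  targets=[
    [-0.1,[-0.05,0,0.6],[0,0,0]],
    [-0.1,[0,0,0.6],[0,0,0]],
    [-0.1,[0,0,0],[0,0,0]],
    [-1,[0,0,0],[0,0,0]],
    [-1,[0,0,0],[0,0,0]],
    [-1,[0,0,0],[0,0,0]],
    [-1,[0,0,0],[0,0,0]],
  ],
)

```text
t: 63.8
ee_pos: [582.0, -56.5, 25.8]
orientation: [-0.005, 3.139, -0.001]
ft_force: [-1.1, -0.5, 7.4]
width: 23.7
grasp_force: 30.0
```

Request:
apply_moves(
  targets=[
    [-1,[0,0,-0.2],[0,0,0]],
    [-1,[0,0,-0.7],[0,0,0]],
    [-1,[0,0,-0.7],[0,0,0]],
    [-1,[0,0,-0.7],[0,0,0]],
    [-1,[0,0,-0.5],[0,0,0]],
    [-1,[0,0,0],[0,0,0]],
  ],
)

```text
t: 64.55
ee_pos: [582.2, -56.5, 166.7]
orientation: [-0.005, 3.137, -0.001]
ft_force: [0.1, -0.4, -0.7]
width: 23.5
grasp_force: 30.0
```

```bash
python3 - <<'E'
from h import *
print(ctrl.get_obs()["width"],ctrl.get_obs()["grasp_force"])
plan((514,-325,162),np.pi,9)
E
```

```text
23.5149578574426 29.999881088733673
from [582.2 -56.5 166.7] 180.18 wz/row 0.0002
[[0.153, -0.596, 0.011], [0.153, -0.596, 0.011], [0.153, -0.596, 0.011], [0.153, -0.596, 0.011], [0.153, -0.596, 0.011], [0.152, -0.596, 0.011], [0.152, -0.596, 0.011], [0.152, -0.597, 0.011]]
[[0.152, -0.597, 0.011]]
```

Request:
apply_moves(
  targets=[
    [-1,[0.15,-0.6,0],[0,0,0]],
    [-1,[0.15,-0.6,0],[0,0,0]],
    [-1,[0.15,-0.6,0],[0,0,0]],
    [-1,[0.15,-0.6,0],[0,0,0]],
    [-1,[0.15,-0.6,0],[0,0,0]],
    [-1,[0.15,-0.6,0],[0,0,0]],
    [-1,[0.15,-0.6,0],[0,0,0]],
    [-1,[0.15,-0.6,0],[0,0,0]],
  ],
)

```text
t: 65.55
ee_pos: [520.5, -297.0, 162.7]
orientation: [0.005, -3.14, -0.002]
ft_force: [1.0, -0.7, -0.2]
width: 23.4
grasp_force: 30.0
```

Request:
apply_moves(
  targets=[
    [-1,[0.15,-0.58,0],[0,0,0]],
    [-1,[0,0,0],[0,0,0]],
  ],
)

```text
t: 65.8
ee_pos: [513.0, -326.7, 162.8]
orientation: [0.001, -3.14, -0.001]
ft_force: [0.3, 0.2, 0.4]
width: 23.4
grasp_force: 30.0
```

Request:
apply_moves(
  targets=[
    [-1,[0,0,0.7],[0,0,0]],
    [-1,[0,0,0.7],[0,0,0]],
    [-1,[0,0,0.7],[0,0,0]],
    [-1,[0,0,0.5],[0,0,0]],
    [-1,[0,0,0.18],[0,0,0]],
    [-1,[0,0,0],[0,0,0]],
  ],
)

```text
t: 66.55
ee_pos: [513.9, -324.8, 24.6]
orientation: [0.006, -3.14, -0.001]
ft_force: [-0.4, 0.6, -1.0]
width: 23.5
grasp_force: 30.0
```

Request:
apply_moves(
  targets=[
    [-0.1,[0,0,0],[0,0,0]],
    [-0.1,[0,0,0],[0,0,0]],
    [-0.1,[0,0,0],[0,0,0]],
    [-0.1,[0,0,-0.4],[0,0,0]],
    [-0.1,[0,0,-0.7],[0,0,0]],
    [-0.1,[0,0,-0.7],[0,0,0]],
    [-0.1,[0,0,-0.7],[0,0,0]],
    [-0.1,[0,0,-0.7],[0,0,0]],
  ],
)

```text
t: 67.55
ee_pos: [514.2, -325.7, 188.0]
orientation: [-0.005, 3.14, -0.001]
ft_force: [0.8, -0.3, 1.0]
width: 39.3
grasp_force: 0.0
```

Request:
apply_moves(
  targets=[
    [-0.1,[0.5,0,-0.7],[0,0,0]],
    [-0.1,[0.5,0,-0.7],[0,0,0]],
    [-0.1,[0.5,0,-0.7],[0,0,0]],
    [-0.1,[0,0,0],[0,0,0]],
  ],
)

```text
t: 68.05
ee_pos: [439.2, -326.7, 294.5]
orientation: [-0.003, 3.136, -0.007]
ft_force: [0.2, -0.0, -0.4]
width: 39.6
grasp_force: 0.0
```

```bash
python3 - <<'E'
from h import *
im=wrist();print(im["T"][0].round(1),ctrl.get_obs()["t"]);wclips(im,15);cv2.imwrite("pics/w13.png",im["pixels"])
S=ctrl.get_image("scene")
print([(round(r["score"],2),np.round(r["xy"])) for r in ctrl.pinpoint("bar_tab","scene")[:2]])
for x in(681,): print(proj(S,(x+170*np.sin(.03),-59,245)))
E
```

```text
[ 439.2 -326.7  294.5] 68.1
clip 0.81 [308. 253. 332. 305.] [ 546.9 -325.9] [76. 25.] long axis deg -0.5 sat 11.0
clip 0.57 [258. 223. 282. 282.] [ 510.6 -389.2] [72.2 26.8] long axis deg -1.5 sat 10.0
[(0.73, array([331., 221.]))]
[332.29013295 221.93716898]
```

View pics/w13.png

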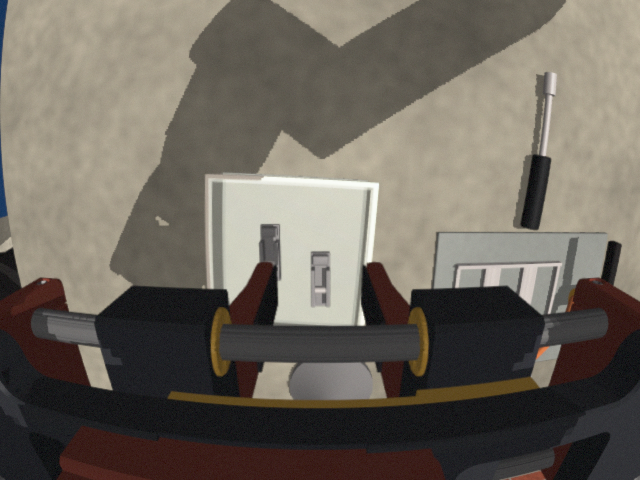

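Both clips are in the bin, at (270,252) and (320,280). The bar is up, the valve is closed and the tray is empty, so I'm handing the job in.

```bash
python3 -c "
from workcell import ctrl
print(ctrl.close_job())"
```

```text
the job is handed in; nothing more can be done
None
```

I handed the job in: both clips on the mat (only two were there) were blown off with the bar down and moved to the bin, the valve is closed, the bar is up, and I moved nothing else.

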